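Hang lead weights on the pivoting display bar and trim it level

ROBOT

A 7-joint arm with a two-finger parallel gripper is mounted at the origin on the work surface. World frame = base frame: x ahead of the robot, y to its left, z up, the work surface at z = 0. Lengths are in mm, angles in rad, forces in N, time in s.
With the tool pointing down it reaches from about 425 to 875 mm from the base axis. Payload 9.9 kg.
Tool frame: the origin (TCP) lies at the very end of the fingers, on their centre line; the grasp point (between the pads) lies 19 mm behind it; z points along the fingers, y is the direction in which the jaws open and shut (so a half turn about z gives the same grasp; the last joint's range is limited). The gripper opens to 85 mm and grips with 20 to 120 N. Pads are 22 mm wide; open, the fingers measure 114 mm over their backs; the gripper's body (76 mm by 85 mm) begins 54 mm behind the grasp point. The pads swing forward as they close: fully open they stand 13 mm farther back than shut.
Start: joints at [1.081, 0.576, 0.025, 1.437, -0.015, 1.129, -0.057], TCP at [266.463, -620.182, 231.289] pointing down, gripper open.
Joint ranges: [-2.76, 2.76], [-0.34, 2.15], [-1.52, 1.57], [0.19, 2.46], [-1.09, 4.23], [0.17, 1.99], [-2.82, 2.82]. Speed limits (rad/s): [2.22, 2.22, 3.01, 3.01, 3.14, 3.14, 3.14].

INTERFACE

Orientations are given as a unit quaternion [x, y, z, w].
In Python, from plant import readout, viewer, finish_job, nets gives the robot as it stands. The module is installed in compiled form; this text tells all that it offers.
- The arm moves only by the tool drive_tool, never from a script. Its argument "commands" is a list of rows, each a list of 6 numbers: the shift along the tool's x, y, z in m, then the turn, a rotation vector about the tool's x, y, z in degrees. A call has 1 to 20 rows; each row is the pose to reach, as a shift and turn from the pose commanded when the call began, along the tool's axes at that moment; what a row does not reach only later rows make up. A row lasts 1/10 s, in which the tool goes at most 50 mm and 8.59 degrees, less where a joint would pass 70% of its speed; a pose out of reach is approached as far as the arm can. A call with a gripper value outside its range is refused whole. "gripper" is the closure, from 0 (fully open) to 1 (shut), set as the call begins (left out, the last holds). The fingers move at their own pace and stop on an object; "squeeze" is the grip in N (left out, the last holds). Time passes only in rows, so rows that repeat a pose let the fingers close. It gives the time, the measured TCP pose, the force and the opening at its end, in the units of the state.
- readout.observe(): the state, without advancing time (a new reading comes with each control period).
- viewer.camera(name): name is "scene" or "top"; returns the picture (384x512x3 uint8, blue, green, red); there is no depth.
- viewer.camera_model(name): a dict with "fov_y" (degrees; the focal length in pixels is half the picture's height over the tangent of half this angle, whatever the lens; pixels are square), "cx", "cy" (the principal point, pixels), "dist_coeffs" ([k1, k2, p1, p2, k3] as OpenCV has them; the pictures are not rectified), "extrinsics" (4x4, takes a point from camera to world coordinates). Camera axes: x right, y down, z forward; pixel columns grow to the right and rows downward; lengths in mm; the calibration is good to about 2 mm. A picture is of the moment at which its call begins. camera_model takes no time and is no camera call.
- finish_job(): hands the job in, once; it reports no verdict.
Trained networks look in the newest picture that a camera, given by its name, has taken for a name from the list of things; names that differ only in an ending like _2 or _b are one class to them, and where a whole thing is asked for, a point or a joint stands for the part that bears it (a point fixed in the world has none). Each returns a list of dicts, best first, with "conf" (0 to 1); they miss things now and then, are a little off and sometimes report something else, mostly with a low value. They report only what shows in the picture. A call takes as long as a camera call. They do not tell look-alikes from the thing itself.
- nets.spot_in(camera, thing): "rect" ([centre column, centre row, width, height] in pixels, round what is visible of it).
- nets.place_of(camera, thing): "centre" ([row, column] in pixels: a listed point, or the origin of a listed thing).
The state is a dict: "time": time; "qpos": joint angles; "qd": joint speeds; "joint_efforts": joint torques, N m; "tool_pos": TCP position; "eef_rot": TCP orientation; "ft_force": force on the tool from outside, world axes, zero at the start; "wrist_torque": the same for the moment, N m; "gripper_width": opening from 0.0 (shut) to 1.0 (fully open).
Only numpy, scipy, OpenCV 4.12 (cv2) and the standard library are available. Lean on these libraries where they do the work, as an engineer would, in place of code of your own. Each camera call takes 0.05 s, during which the arm holds its last target.

TASK

A small lead weight hangs at the left end of the pivoting display bar and tips it. Carry on hanging on alternate sides: first hang the large weight by its hook about two thirds of the way out on the right arm, then the medium one on the left arm between the pivot and the small one, and slide it along the bar until the bar stays level by itself. Ease each weight's load onto the bar gently, going down with the bar until it carries the weight, so that the bar neither drops nor is pressed hard; leave the reel, the carton and the spool where they are.

Things in the scene. Friction and masses are not known exactly. Their poses are not given: they have to be found in the camera images.
- bar (a joint): tilt of the pivoting bar (rad) about its fore-and-aft pivot bolt: 0 level, positive with the left end up and the right end down; rubber-sleeved pegs over the bar stop it near -0.12 and +0.12 (they give a little under load). Turns freely; rights itself only weakly (about 0.4 N m per rad fully loaded): an unmatched weight carries it to a stop, and between the stops its tilt follows where the weights hang
- bar_mid (a point): mid-length of the bar, on its axis, 196 mm above the counter. Bare round steel bar, 10 mm thick, 470 mm long, 20 mm balls on its ends, hung 42 mm below its pivot by a V of thin rods (reaching 22 mm either side of the middle on the bar). y axis along the bar to the left arm, x square to it and away from the robot, z up
- bar_left_end (a point): left (+y) end of the bar, on its axis, 235 mm from bar_mid
- bar_right_end (a point): right (-y) end of the bar, on its axis, 235 mm from bar_mid
- stand: fixed steel stand of the bar; origin on the counter right under bar_mid, z up, x away from the robot, y to the left arm. Its post (18 mm) stands 42 mm behind the bar and rises to 257 mm; the pivot boss (20 mm across) is 238 mm up; base plate 150 x 170 x 14 mm. Two 10 mm stop pegs reach forward over the bar, 42 mm either side of the middle, 211 mm up
- large_seat (a point): large bell-shaped lead weight (lead 44 mm across, 42 tall; 500 g give or take 12 percent) standing upright, with a rigid steel hook on top. Point under the hook's inverted-V crown where the bar's axis comes when it hangs seated, 114 mm above its base. x from shank to hook tip, y across the shank, z up. Hook mouth opens downwards: it goes over the bar from above, shank on the robot's side
- large_tab (a point): where to grip the large weight: middle of its flat upright shank (14 mm wide along y, 5 mm thick), 22 mm from the seat point along -x, 4 mm above it, 118 mm above the base. The shank runs from 56 mm below this point to 18 mm above. Axes as large_seat. Seen from the seat point the hook's tip is at x +14 to +22 mm, down to z -15 mm; below z -50 mm the shank jogs back to the lead, top at z -72
- medium_seat (a point): medium lead weight (lead 37 mm across, 34 tall; 300 g give or take 10 percent), same shape, same hook. Point where the bar's axis comes when it hangs seated, 106 mm above its base; axes and hook as for large_seat
- medium_tab (a point): where to grip the medium weight: middle of its 14 mm wide shank, 22 mm from the seat point along -x, 4 mm above it, 110 mm above the base; axes and shank as for large_tab
- small_seat (a point): small lead weight (32 mm across, 28 tall; 200 g give or take 10 percent) already hanging on the left arm, and staying there. Point where its hook sits on the bar, 215 mm left of bar_mid; its shank is behind the bar, away from the robot
- reel_mid (a point): bystander: silver and gold fishing reel standing on the counter, about 75 mm long, 95 wide, 60 tall; point half-way up
- carton_mid (a point): bystander: closed brown carton, 100 x 130 x 75 mm; point at its centre
- spool_mid (a point): bystander: spool of line lying flat, 56 mm across, 28 mm tall; point at its centre
Not all that is in view belongs to the job. What is shaped like the part that bears medium_seat but blue or yellow is not meant. Leave any green look-alike of the part that bears large_seat alone.

How it is judged:
By the outcome, as a careful person would: the job done as asked, in the order asked, and still so for the second after the job is handed in, with the robot touching nothing.
It also fails if it takes over 72 s, if anything falls off the work surface, if the arm or the gripper's body presses on something with over 40 N, if the wrist force passes 120 N, or if a joint passes its speed limit or range.

## Working session

There is one attempt and no reset: what is moved stays moved. The work goes in short steps, Python scripts to look and compute and a tool call to move; the robot and the scene stay as the last step left them, time stands still between calls to the robot, and variables do not carry over. Pictures are saved under pics/ and viewed, and the job is handed in when it is done.

Besides the shell and the picture viewer there is one more tool, called after "Call:" by a JSON object that holds its "op" and its "data", one argument or row to a line. drive_tool: Moves the arm, as the interface text tells. Its arguments: {"type":"object","properties":{"commands":{"type":"array","items":{"type":"array","items":{"type":"number"}}},"gripper":{"type":"number"},"squeeze":{"type":"number"}},"required":["commands"]}

```bash
mkdir -p pics; cat > h.py <<'E'
import numpy as np, cv2
from plant import readout, viewer, finish_job, nets
from scipy.spatial.transform import Rotation as R
def K(n):
    m=viewer.camera_model(n); f=192/np.tan(np.radians(m["fov_y"])/2)
    return np.array([[f,0,m["cx"]],[0,f,m["cy"]],[0,0,1]]),np.array(m["dist_coeffs"],float),np.array(m["extrinsics"],float)
def ray(n,u,v):
    k,d,E=K(n); p=cv2.undistortPoints(np.array([[[u,v]]],float),k,d)[0,0]
    r=E[:3,:3]@np.array([p[0],p[1],1]); return E[:3,3],r/np.linalg.norm(r)
def atz(n,u,v,z):
    o,r=ray(n,u,v); return o+r*(z-o[2])/r[2]
def tri(*obs):
    A=np.zeros((3,3));b=np.zeros(3);L=[]
    for n,u,v in obs:
        o,r=ray(n,u,v);P=np.eye(3)-np.outer(r,r);A+=P;b+=P@o;L.append((o,P))
    x=np.linalg.solve(A,b); return x,[round(float(np.linalg.norm(P@(x-o))),1) for o,P in L]
def proj(n,X):
    k,d,E=K(n); Ei=np.linalg.inv(E)
    return cv2.projectPoints(np.atleast_2d(np.array(X,float)),cv2.Rodrigues(Ei[:3,:3])[0],Ei[:3,3],k,d)[0][:,0]
E
python3 - <<'E'
from h import *
for n in("scene","top"):
    cv2.imwrite(f"pics/{n}0.png",viewer.camera(n)); print(viewer.camera_model(n))
    for t in("bar_mid","bar_left_end","bar_right_end","large_seat","large_tab","medium_seat","medium_tab","small_seat","stand"):
        print(n,t,[(np.round(a["centre"]).tolist(),round(a["conf"],2)) for a in nets.place_of(n,t)])
s=readout.observe();print(s)
E
```

```text
{'fov_y': 48.41420473350377, 'cx': 260.1906958252417, 'cy': 194.4059959828535, 'dist_coeffs': array([-0.16241109,  0.        ,  0.        ,  0.        ,  0.        ]), 'extrinsics': array([[ 5.59521335e-01,  5.99492213e-01, -5.72315440e-01,
         1.15422168e+03],
       [ 8.28600865e-01, -4.20333614e-01,  3.69784071e-01,
        -4.03706066e+02],
       [-1.88807463e-02, -6.81123146e-01, -7.31925391e-01,
         9.39095843e+02],
       [ 0.00000000e+00,  0.00000000e+00,  0.00000000e+00,
         1.00000000e+00]])}
scene bar_mid [([204.0, 281.0], 0.71), ([136.0, 337.0], 0.52)]
scene bar_left_end [([179.0, 360.0], 0.57)]
scene bar_right_end [([232.0, 184.0], 0.93)]
scene large_seat [([140.0, 339.0], 0.61)]
scene large_tab [([134.0, 331.0], 0.73), ([133.0, 367.0], 0.72)]
scene medium_seat [([252.0, 133.0], 0.84), ([280.0, 108.0], 0.76), ([221.0, 134.0], 0.54)]
scene medium_tab [([245.0, 128.0], 0.77), ([223.0, 138.0], 0.54), ([282.0, 94.0], 0.53)]
scene small_seat [([180.0, 356.0], 0.74)]
scene stand [([249.0, 282.0], 0.82), ([179.0, 354.0], 0.58)]
{'fov_y': 48.679495439695124, 'cx'
[... 1043 characters left out ...]
 1.08115741,  0.5756812 ,  0.02492372,  1.43707763, -0.01500917,
        1.12900574, -0.05651866]), 'qd': array([-1.32447272e-04,  2.39424700e-04,  4.32196356e-05, -5.77883318e-04,
       -5.72383838e-04,  1.01785107e-03,  1.18218822e-03]), 'joint_efforts': array([ 1.51351534e-03, -7.65505314e+01,  2.24920772e+00, -2.86298865e+01,
        1.54237845e-02,  2.78194886e-03, -3.06448737e-05]), 'tool_pos': array([ 266.48478382, -620.18473417,  231.30992355]), 'eef_rot': array([9.79486830e-01, 2.01508187e-01, 1.94523692e-06, 6.44302144e-06]), 'ft_force': array([-0.22877424,  0.09827083, -1.0711905 ]), 'wrist_torque': array([0.0227267 , 0.03614935, 0.05004569]), 'gripper_width': 1.0003809761497906}
```

View pics/scene0.png

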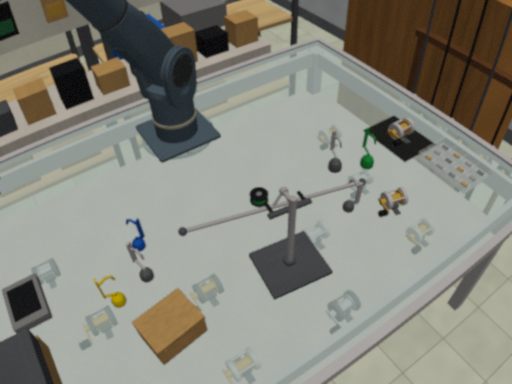

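View pics/top0.png

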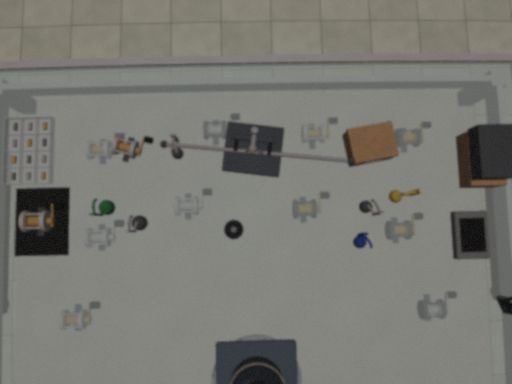

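```bash
python3 - <<'E'
import cv2,numpy as np
s=cv2.imread("pics/scene0.png");t=cv2.imread("pics/top0.png")
def c(i,x,y,w,h,f): return cv2.resize(i[y:y+h,x:x+w],None,fx=f,fy=f,interpolation=cv2.INTER_CUBIC)
a=c(s,290,80,110,90,3.6);b=c(s,70,190,110,110,2.6)
cv2.imwrite("pics/cropL.png",np.hstack([a,c(t,70,180,90,73,324/73)[:324,:400]]))
cv2.imwrite("pics/cropM.png",np.hstack([c(s,70,200,100,100,4),c(t,340,170,100,100,4)]))
cv2.imwrite("pics/cropB.png",np.vstack([c(s,170,150,200,90,3.5)[:,:700],c(t,150,120,210,80,3.34)[:,:700]]))
E
```

```text
(no output)
```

View pics/cropL.png

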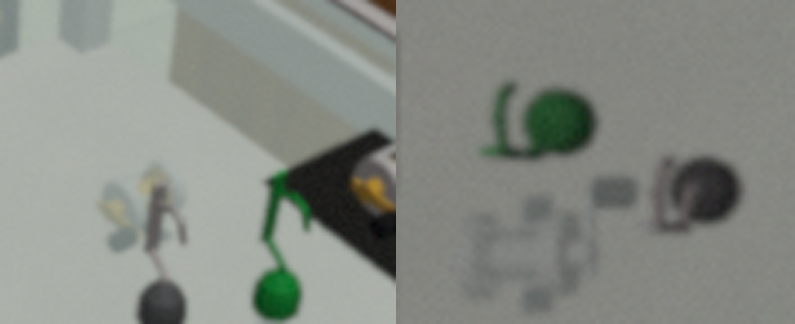

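View pics/cropM.png

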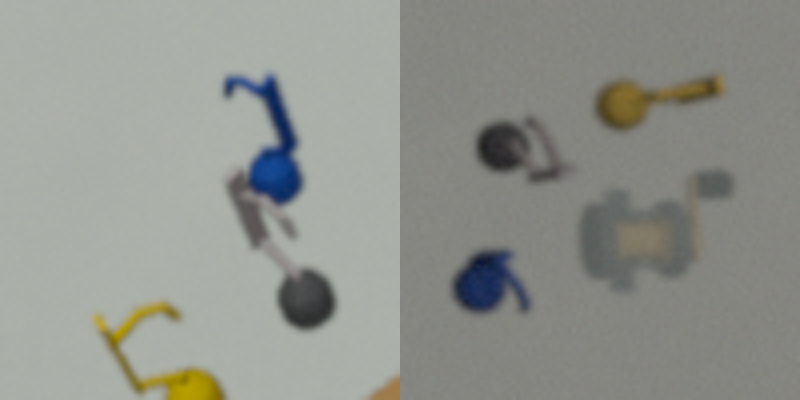

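View pics/cropB.png

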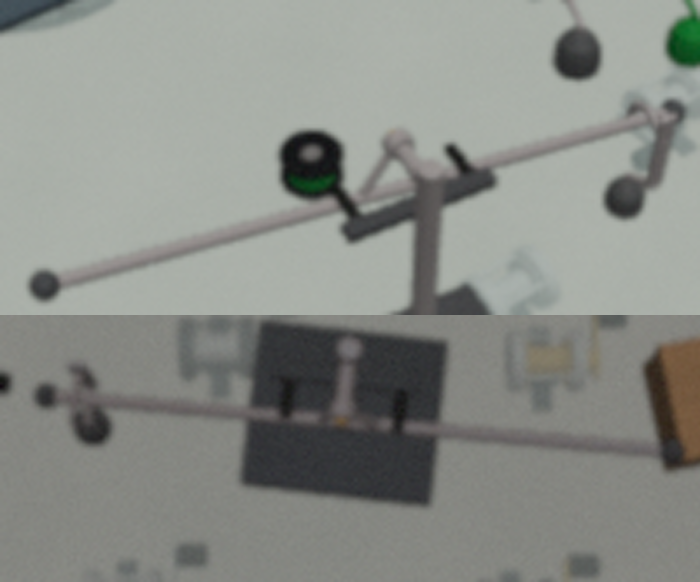

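The large is the grey one (scene 335,165 / top 139,222), not the green one at scene 367,161. The medium is the grey one (scene 146,275 / top 366,207), not blue (138,243) or yellow (118,299). The crops confirm the colours and hook shape. Now I'll fit poses.

```bash
cat > fit.py <<'E'
from h import *
from scipy.optimize import least_squares
def model(H,lead_h):  # in seat frame, z rel seat
    return dict(lead=[0,0,-H+lead_h*0.5],stop=[-22,0,22],sbot=[-22,0,-50],tip=[18,0,-14])
def fit(H,lh,obs,x0):
    M=model(H,lh)
    def P(p,k):
        c,s=np.cos(p[2]),np.sin(p[2]);q=M[k];return [p[0]+c*q[0]-s*q[1],p[1]+s*q[0]+c*q[1],H+q[2]]
    def res(p): return np.concatenate([(proj(n,P(p,k))[0]-[u,v]) for n,k,u,v in obs])
    r=min((least_squares(res,[x0[0],x0[1],y],loss='soft_l1') for y in np.arange(-3,3,.7)),key=lambda r:r.cost)
    return r.x,res(r.x).reshape(-1,2).round(1)
E
python3 - <<'E'
from fit import *
t=tri(("scene",360,179),("top",166,145));print("L",t)
l2=tri(("scene",170+671/3.5,150+112/3.5),("top",150+46/3.34,120+ (395-315)/3.34));print("Lcrop",l2)
r2=tri(("scene",170+44/3.5,150+285/3.5),("top",150+672/3.34,120+(451-315)/3.34));print("Rcrop",r2)
m=(l2[0]+r2[0])/2;d=l2[0]-r2[0];print("mid",m,"len",np.linalg.norm(d),"yaw",np.arctan2(-d[0],d[1]),"tilt",np.arctan2(d[2],np.hypot(d[0],d[1])))
L=[("top","lead",140,222.5),("scene","lead",335,164.5),("scene","stop",333.9,132.2),("scene","sbot",332.2,149.4),("scene","tip",341.1,147.2),("top","stop",132.2,231.4),("top","tip",131.3,217.2)]
print(fit(114,42,L,(450,330)))
Md=[("top","lead",365.5,206.7),("scene","lead",146.5,274.5),("scene","stop",129.5,245),("scene","sbot",135,261.2),("scene","tip",143.2,259),("top","stop",377,213.7),("top","tip",373.2,200.5)]
print(fit(106,34,Md,(450,-300)))
E
```

```text
L (array([652.92923806, 223.34785574, 168.34191961]), [1.8, 1.8])
Lcrop (array([657.15594138, 229.85215994, 157.54043513]), [0.2, 0.2])
Rcrop (array([ 591.18329517, -240.42731024,  226.94672318]), [0.9, 0.9])
mid [624.16961827  -5.28757515 192.24357915] len 479.9295812420345 yaw -0.13937438991243165 tilt -0.14512654915976855
(array([4.58750357e+02, 3.26007309e+02, 1.48043328e-01]), array([[-0.3, -0.2],
       [-1. , -1.3],
       [-1.6, -0.8],
       [-2.2,  0.2],
       [ 0.1, -0.2],
       [-2.3, -1.9],
       [ 0.1, -2.2]]))Traceback (most recent call last):
  File "<stdin>", line 9, in <module>
  File "fit.py", line 10, in fit
    r=min((least_squares(res,[x0[0],x0[1],y],loss='soft_l1') for y in np.arange(-3,3,.7)),key=lambda r:r.cost)
  File "fit.py", line 10, in <genexpr>
    r=min((least_squares(res,[x0[0],x0[1],y],loss='soft_l1') for y in np.arange(-3,3,.7)),key=lambda r:r.cost)
           ~~~~~~~~~~~~~^^^^^^^^^^^^^^^^^^^^^^^^^^^^^^^^^^^^
    return func(*args, **kwargs)
    result = trf(vector_fun.fun, vector_fun.jac, x0, f0, J0, lb, ub, ftol, xtol,
                 gtol, ma
[... 1037 characters left out ...]
   f = np.atleast_1d(self.fun(x, *self.args, **self.kwargs))
                      ~~~~~~~~^^^^^^^^^^^^^^^^^^^^^^^^^^^^^^
    return np.atleast_1d(self.fun(x))
                         ~~~~~~~~^^^
    return self.f(x, *self.args, **self.kwargs)
           ~~~~~~^^^^^^^^^^^^^^^^^^^^^^^^^^^^^^
  File "fit.py", line 9, in res
    def res(p): return np.concatenate([(proj(n,P(p,k))[0]-[u,v]) for n,k,u,v in obs])
                                        ~~~~^^^^^^^^^^
  File "h.py", line 18, in proj
    k,d,E=K(n); Ei=np.linalg.inv(E)
          ~^^^
  File "h.py", line 5, in K
    m=viewer.camera_model(n); f=192/np.tan(np.radians(m["fov_y"])/2)
ValueError: time passes only in moves, steps and waits
```

```bash
cat > cache.py <<'E'
import pickle
from plant import viewer
pickle.dump({n:viewer.camera_model(n) for n in("scene","top")},open("cm.pkl","wb"))
E
python3 cache.py; sed -i 's/m=viewer.camera_model(n)/m=CM[n]/; 1a import pickle,os\nCM=pickle.load(open("cm.pkl","rb"))' h.py
cat > ov.py <<'E'
from fit import *
def ov(H,D,lh,p,tag,su,sv,tu,tv,sc="pics/scene0.png",tp="pics/top0.png",z0=0):
    c,s=np.cos(p[2]),np.sin(p[2])
    W=lambda q:[p[0]+c*q[0]-s*q[1],p[1]+s*q[0]+c*q[1],H+q[2]+z0]
    th=np.linspace(0,2*np.pi,40);f=6;o=[]
    for n,fn,u0,v0 in(("scene",sc,su,sv),("top",tp,tu,tv)):
        im=cv2.imread(fn)[v0:v0+64,u0:u0+64];im=cv2.resize(im,None,fx=f,fy=f,interpolation=cv2.INTER_CUBIC)
        def pl(pts,col): 
            q=((proj(n,[W(a) for a in pts])-[u0,v0]+.5)*f*8).round().astype(np.int32)
            cv2.polylines(im,[q.reshape(-1,1,2)],False,col,1,cv2.LINE_AA,3)
        for h in(-H,-H+lh): pl([[D/2*np.cos(a),D/2*np.sin(a),h] for a in th],(0,0,255))
        pl([[-22,-7,22],[-22,7,22],[-22,7,-52],[-22,-7,-52],[-22,-7,22]],(0,255,255))
        pl([[-22,0,18],[0,0,8],[18,0,-15]],(0,255,0)); pl([[-22,0,-52],[0,0,-72]],(255,255,0))
        o.append(im)
    cv2.imwrite(f"pics/ov_{tag}.png",np.hstack(o))
E
python3 - <<'E'
from ov import *
L=[("top","lead",140,222.5),("scene","lead",335,164.5),("scene","stop",333.9,132.2),("scene","sbot",332.2,149.4),("scene","tip",341.1,147.2),("top","stop",132.2,231.4),("top","tip",131.3,217.2)]
a=fit(114,42,L,(450,330));print(a)
Md=[("top","lead",365.5,206.7),("scene","lead",146.5,274.5),("scene","stop",129.5,245),("scene","sbot",135,261.2),("scene","tip",143.2,259),("top","stop",377,213.7),("top","tip",373.2,200.5)]
b=fit(106,34,Md,(450,-300));print(b)
ov(114,44,42,a[0],"L",305,115,105,190); ov(106,37,34,b[0],"M",110,225,340,175)
E
```

```text
(array([4.58750357e+02, 3.26007309e+02, 1.48043328e-01]), array([[-0.3, -0.2],
       [-1. , -1.3],
       [-1.6, -0.8],
       [-2.2,  0.2],
       [ 0.1, -0.2],
       [-2.3, -1.9],
       [ 0.1, -2.2]]))
(array([ 489.75150296, -333.58892716,  -18.53654503]), array([[ 0.9, -0.4],
       [-1.3, -2.4],
       [-0.5, -2.8],
       [ 1.1, -2. ],
       [ 0.1,  0.2],
       [ 4. , -2.2],
       [-1.4, -2. ]]))
```

View pics/ov_L.png

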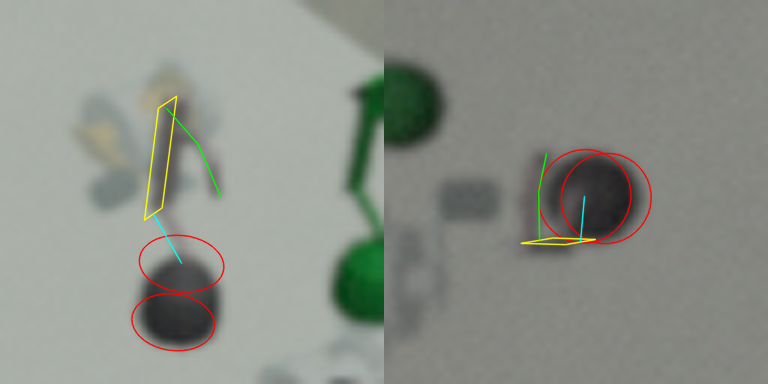

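View pics/ov_M.png

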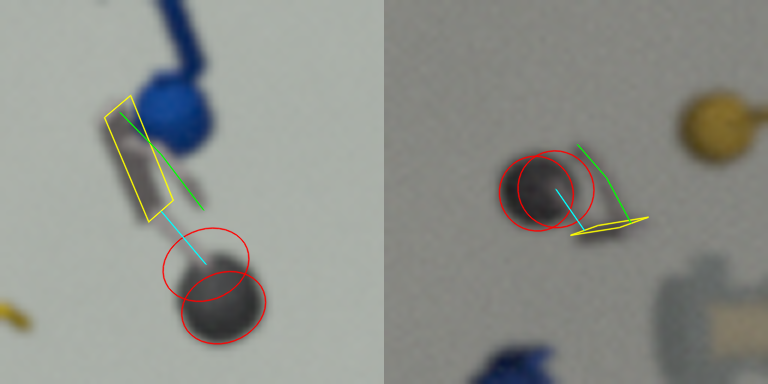

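```bash
python3 - <<'E'
import cv2,numpy as np
s=cv2.imread("pics/scene0.png");t=cv2.imread("pics/top0.png")
def c(i,x,y,w,f=10):
    a=cv2.resize(i[y:y+w,x:x+w],None,fx=f,fy=f,interpolation=cv2.INTER_CUBIC).astype(float)
    a=np.clip((a-30)*1.6,0,255).astype(np.uint8)
    for k in range(0,w,5): 
        cv2.putText(a,str(x+k),(k*f,8),0,.3,(0,0,255));cv2.putText(a,str(y+k),(0,k*f+8),0,.3,(0,0,255))
    return a
cv2.imwrite("pics/zL.png",np.hstack([c(s,318,130,40),c(t,118,208,40)]))
cv2.imwrite("pics/zM.png",np.hstack([c(s,120,242,40),c(t,355,188,40)]))
E
```

```text
(no output)
```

View pics/zL.png

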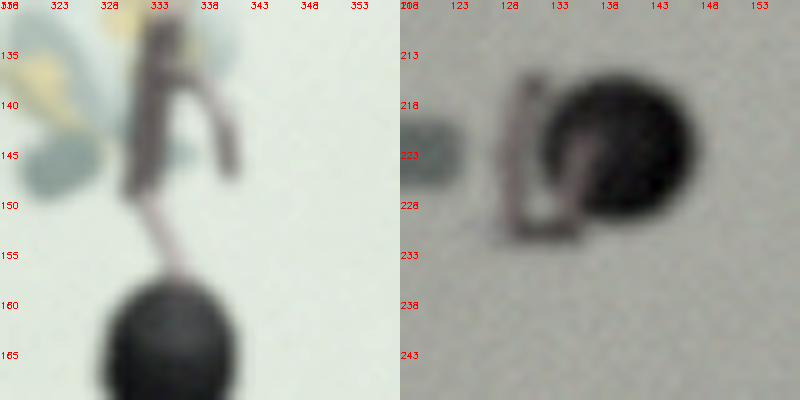

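View pics/zM.png

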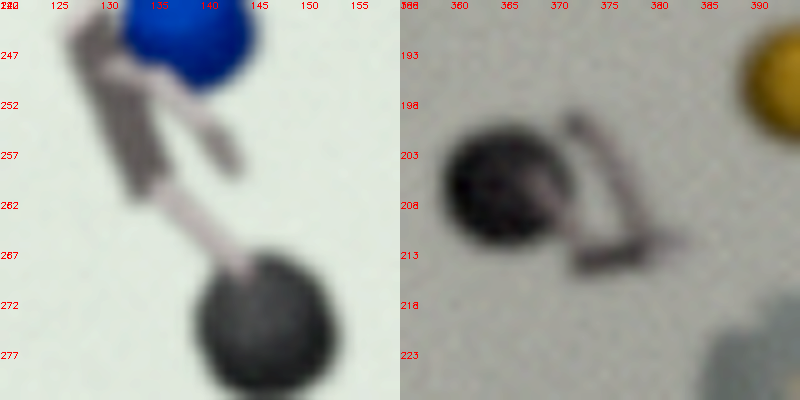

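```bash
cat > f2.py <<'E'
from ov import *
import fit as F
F.model=lambda H,lh: dict(lead=[0,0,-H+lh*.45],jt=[0,0,-H+lh],sb=[-22,0,-52],st=[-22,0,20],hk=[-20,0,12],tip=[18,0,-14])
def run():
    for z in(14,19): print(z,atz("top",139.3,222.2,z),atz("scene",334.5,164.5,z),atz("top",365.3,206.1,z),atz("scene",146.2,273.9,z))
    L=[("top","lead",139.3,222.2),("scene","lead",334.5,165),("scene","jt",335,157),("scene","sb",331.5,149),("scene","tip",340.3,146.5),("top","hk",128.8,230),("top","tip",130.5,216),("top","sb",134.7,230)]
    a=F.fit(114,42,L,(450,330));print(a)
    Md=[("top","lead",365.3,206.1),("scene","lead",146.2,273.9),("scene","jt",143.5,268),("scene","sb",134.5,260),("scene","tip",143,258),("top","hk",379,212),("top","tip",371.7,199.5),("top","sb",371.8,213)]
    b=F.fit(106,34,Md,(450,-300));print(b)
    ov(114,44,42,a[0],"L2",305,115,105,190); ov(106,37,34,b[0],"M2",110,225,340,175)
run()
E
python3 f2.py
```

```text
14 [459.31272123 328.83110753  14.        ] [458.81640529 329.09342287  14.        ] [ 490.64977694 -331.13551204   14.        ] [ 494.07105059 -333.50267605   14.        ]
19 [459.15794025 327.58118346  19.        ] [462.57496329 325.13275493  19.        ] [ 490.36799798 -329.71082525   19.        ] [ 497.63906269 -333.88211452   19.        ]
(array([ 4.57202438e+02,  3.29056753e+02, -6.71091184e-04]), array([[-0.5,  0.7],
       [-0.2, -1.9],
       [ 0.1,  0.7],
       [-0.4,  0. ],
       [ 0.7,  0.2],
       [-0.2, -0.5],
       [ 0.8, -0.5],
       [ 0.2,  0.5]]))
(array([ 488.56381112, -332.87773574,    6.61662475]), array([[ 0.7,  0.7],
       [-0.8, -1.9],
       [ 0.3,  0. ],
       [ 1.7, -0.7],
       [ 0.4,  0.6],
       [ 0.5, -0.6],
       [-0.3, -0.6],
       [ 0.9,  0.2]]))
```

View pics/ov_L2.png

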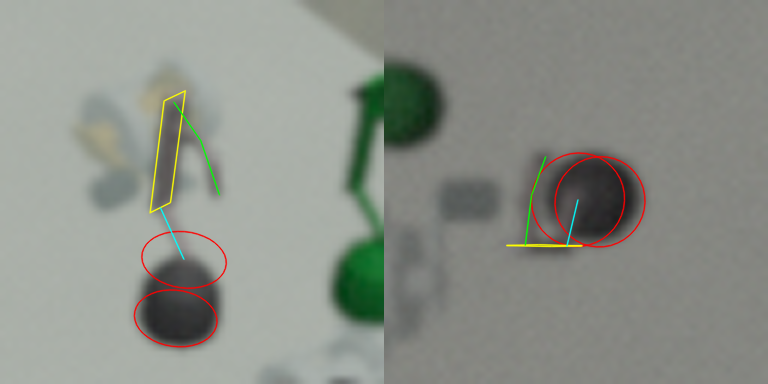

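View pics/ov_M2.png

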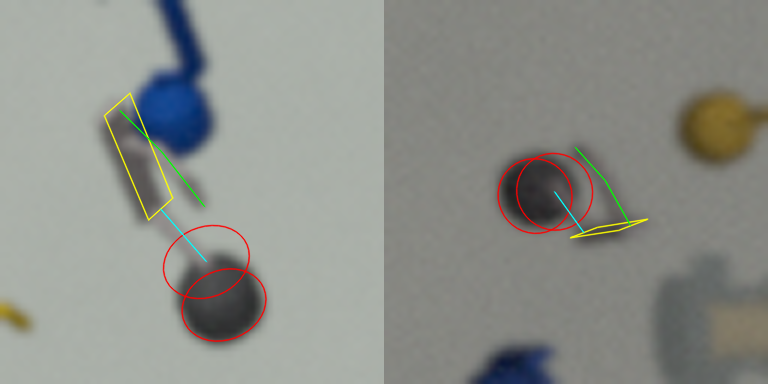

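```bash
cat > go.py <<'E'
from h import *
def rel(pos,yaw,tag="",s=None):
    s=s or readout.observe()
    Rt=R.from_quat(s["eef_rot"]); d=Rt.inv().apply(np.array(pos)-s["tool_pos"])/1000
    # target: tool z down, tool y along +-weight y
    best=None
    for fl in(0,np.pi):
        T=R.from_euler('z',yaw+fl)*R.from_matrix(np.diag([1.,-1,-1]))
        v=(Rt.inv()*T).as_rotvec(degrees=True)
        if best is None or np.linalg.norm(v)<np.linalg.norm(best): best=v
    print(tag,"shift",d.round(4).tolist(),"turn",best.round(2).tolist())
E
python3 - <<'E'
from go import *
s=readout.observe();print(R.from_quat(s["eef_rot"]).as_matrix().round(3))
print("green",atz("top",107,207,15),"g hook",atz("top",94,213,114),"blue",atz("top",360,240.5,15),"bhook",atz("top",371,246,106),"yellow",atz("top",395,196,15))
for w in[(440,-330,240),(490,0,240),(433,329,200),(433,329,99)]: rel(w,0.0,w,s)
M=np.array([624,-5,196.]);yaw=-.139
u=lambda t:np.array([-np.sin(yaw)*np.cos(t),np.cos(yaw)*np.cos(t),np.sin(t)])
ims=[]
for n in("scene","top"):
    im=cv2.imread(f"pics/{n}0.png");
    for t in(-.12,-.135):
      # pivot 42 above, tilt shifts mid along bar
      m=M+np.array([0,0,42])+42*np.array([0,np.sin(t),-np.cos(t)])
      p=proj(n,[m-240*u(t),m,m+240*u(t)]);print(n,t,p.round(1).tolist())
E
```

```text
[[ 0.919  0.395  0.   ]
 [ 0.395 -0.919 -0.   ]
 [ 0.     0.    -1.   ]]
green [505.4258299  422.82800908  15.        ] g hook [483.36636508 425.30048597 114.        ] blue [ 390.85138567 -310.32391935   15.        ] bhook [ 377.53023215 -315.16972063  106.        ] yellow [ 518.22693478 -421.03987112   15.        ]
(440, -330, 240) shift [0.274, -0.1981, -0.0087] turn [0.0, -0.0, 23.25]
(490, 0, 240) shift [0.4502, -0.4816, -0.0087] turn [0.0, -0.0, 23.25]
(433, 329, 200) shift [0.5277, -0.8064, 0.0313] turn [0.0, -0.0, 23.25]
(433, 329, 99) shift [0.5277, -0.8064, 0.1323] turn [0.0, -0.0, 23.25]
scene -0.12 [[179.9, 233.1], [278.9, 204.1], [361.1, 179.8]]
scene -0.135 [[179.6, 232.1], [278.7, 204.2], [360.6, 181.0]]
top -0.12 [[352.9, 160.7], [256.3, 151.6], [164.5, 143.1]]
top -0.135 [[353.4, 160.5], [256.6, 151.6], [165.2, 143.4]]
```

Call:
{"op": "drive_tool", "data": {
  "commands": [
    [0.274, -0.198, -0.009, 0, 0, 23.25],
    [0.274, -0.198, -0.009, 0, 0, 23.25],
    [0.274, -0.198, -0.009, 0, 0, 23.25],
    [0.274, -0.198, -0.009, 0, 0, 23.25],
    [0.274, -0.198, -0.009, 0, 0, 23.25],
    [0.274, -0.198, -0.009, 0, 0, 23.25],
    [0.274, -0.198, -0.009, 0, 0, 23.25],
    [0.45, -0.482, -0.009, 0, 0, 23.25],
    [0.45, -0.482, -0.009, 0, 0, 23.25],
    [0.45, -0.482, -0.009, 0, 0, 23.25],
    [0.45, -0.482, -0.009, 0, 0, 23.25],
    [0.45, -0.482, -0.009, 0, 0, 23.25],
    [0.45, -0.482, -0.009, 0, 0, 23.25],
    [0.45, -0.482, -0.009, 0, 0, 23.25],
    [0.528, -0.806, 0.031, 0, 0, 23.25],
    [0.528, -0.806, 0.031, 0, 0, 23.25],
    [0.528, -0.806, 0.031, 0, 0, 23.25],
    [0.528, -0.806, 0.031, 0, 0, 23.25],
    [0.528, -0.806, 0.031, 0, 0, 23.25],
    [0.528, -0.806, 0.031, 0, 0, 23.25]
  ],
  "gripper": 0.5,
  "squeeze": 40
}}

```text
time: 3.0
tool_pos: [438.9, 295.9, 204.6]
eef_rot: [1.0, -0.0, 0.0, -0.0]
ft_force: [1.9, 0.2, 0.5]
gripper_width: 0.497
```

Call:
{"op": "drive_tool", "data": {
  "commands": [
    [-0.006, -0.033, 0.005, 0, 0, 0],
    [-0.006, -0.033, 0.005, 0, 0, 0],
    [-0.006, -0.033, 0.005, 0, 0, 0]
  ]
}}

```text
time: 3.3
tool_pos: [433.0, 327.3, 199.3]
eef_rot: [1.0, 0.001, -0.0, 0.0]
ft_force: [0.9, -0.4, -0.1]
gripper_width: 0.502
```

```bash
python3 - <<'E'
from go import *
s=readout.observe();print(s["time"],s["tool_pos"],s["ft_force"],s["qpos"].round(2))
o=[]
for n,x,y in(("scene",290,80),("top",90,170)):
    i=viewer.camera(n);cv2.imwrite(f"pics/{n}1.png",i);o.append(cv2.resize(i[y:y+80,x:x+80],None,fx=5,fy=5,interpolation=cv2.INTER_CUBIC))
cv2.imwrite("pics/c1.png",np.hstack(o))
E
```

```text
3.3 [433.00513092 327.3460208  199.30809685] [ 0.87066389 -0.39253082 -0.06865228] [-0.65  0.41 -0.12  1.83  0.06  0.9  -2.36]
```

View pics/c1.png

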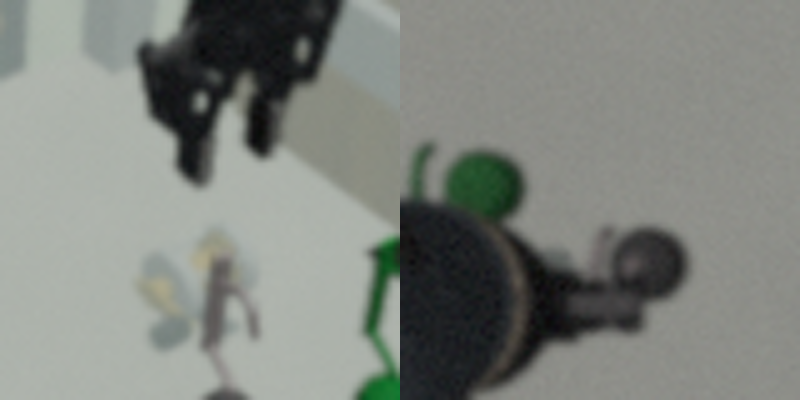

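```bash
python3 - <<'E'
from go import *
p=proj("scene",[[433,327-28,199],[433,327+28,199]]);print((p-[290,80]+.5)*5)
p=proj("top",[[433,327-28,199],[433,327+28,199]]);print((p-[90,170]+.5)*5+[400,0])
E
```

```text
[[189.06310922 185.02729841]
 [261.65787319 152.52940574]]
[[615.6612397  306.17865714]
 [502.20612224 308.62346117]]
```

Call:
{"op": "drive_tool", "data": {
  "commands": [
    [0, -0.002, 0.03, 0, 0, 0],
    [0, -0.002, 0.06, 0, 0, 0],
    [0, -0.002, 0.085, 0, 0, 0],
    [0, -0.002, 0.1, 0, 0, 0],
    [0, -0.002, 0.1, 0, 0, 0],
    [0, -0.002, 0.1, 0, 0, 0]
  ]
}}

```text
time: 4.0
tool_pos: [434.1, 328.0, 100.1]
eef_rot: [1.0, -0.001, 0.0, 0.0]
ft_force: [-0.3, 0.6, -0.5]
gripper_width: 0.497
```

```bash
python3 - <<'E'
from go import *
s=readout.observe();print(s["time"],s["tool_pos"],s["ft_force"])
o=[]
for n,x,y in(("scene",290,80),("top",90,170)):
    i=viewer.camera(n);o.append(cv2.resize(i[y:y+80,x:x+80],None,fx=5,fy=5,interpolation=cv2.INTER_CUBIC))
cv2.imwrite("pics/c2.png",np.hstack(o))
E
```

```text
4.0 [434.09056936 328.04675376 100.14660811] [-0.2998816   0.577434   -0.51070219]
```

View pics/c2.png

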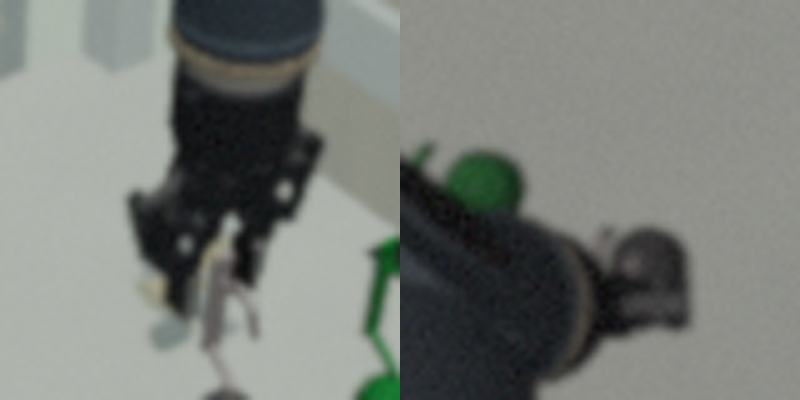

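Call:
{"op": "drive_tool", "data": {
  "commands": [
    [0, 0, 0, 0, 0, 0],
    [0, 0, 0, 0, 0, 0],
    [0, 0, 0, 0, 0, 0],
    [0, 0, 0, 0, 0, 0],
    [0, 0, 0, 0, 0, 0],
    [0, 0, 0, 0, 0, 0]
  ],
  "gripper": 1,
  "squeeze": 50
}}

```text
time: 4.7
tool_pos: [433.6, 329.7, 100.2]
eef_rot: [1.0, 0.0, 0.001, -0.001]
ft_force: [-0.9, 1.3, 5.7]
gripper_width: 0.152
```

```bash
python3 - <<'E'
from go import *
s=readout.observe();print(s["time"],s["tool_pos"],s["ft_force"],s["gripper_width"]*85)
E
```

```text
4.7 [433.64140094 329.68450501 100.22213888] [-0.88825952  1.32228956  5.69306465] 12.882629618219761
```

Call:
{"op": "drive_tool", "data": {
  "commands": [
    [0, 0, -0.01, 0, 0, 0],
    [0, 0, -0.03, 0, 0, 0],
    [0, 0, -0.06, 0, 0, 0],
    [0, 0, -0.1, 0, 0, 0],
    [0.004, 0.02, -0.137, 0, 0, 1],
    [0.01, 0.055, -0.137, 0, 0, 3],
    [0.017, 0.095, -0.137, 0, 0, 5],
    [0.024, 0.135, -0.137, 0, 0, 8],
    [0.031, 0.175, -0.137, 0, 0, 8],
    [0.039, 0.22, -0.137, 0, 0, 8],
    [0.047, 0.265, -0.137, 0, 0, 8],
    [0.055, 0.31, -0.137, 0, 0, 8],
    [0.063, 0.355, -0.137, 0, 0, 8],
    [0.071, 0.4, -0.137, 0, 0, 8],
    [0.078, 0.44, -0.137, 0, 0, 8],
    [0.083, 0.465, -0.137, 0, 0, 8],
    [0.085, 0.479, -0.137, 0, 0, 8],
    [0.085, 0.479, -0.137, 0, 0, 8],
    [0.085, 0.479, -0.137, 0, 0, 8],
    [0.085, 0.479, -0.137, 0, 0, 8]
  ],
  "squeeze": 60
}}

```text
time: 6.7
tool_pos: [518.2, -148.2, 236.5]
eef_rot: [0.998, -0.069, -0.0, -0.001]
ft_force: [0.7, -0.2, -4.7]
gripper_width: 0.15
```

```bash
cat > look.py <<'E'
from go import *
import sys
tag=sys.argv[1]; x1,y1,x2,y2,w=map(int,sys.argv[2:7])
s=readout.observe();print(s["time"],s["tool_pos"].round(1),R.from_quat(s["eef_rot"]).as_euler('xyz',True).round(2),"F",s["ft_force"].round(2),"T",s["wrist_torque"].round(3),"w",round(s["gripper_width"]*85,1))
o=[]
for n,x,y in(("scene",x1,y1),("top",x2,y2)):
    i=viewer.camera(n);cv2.imwrite(f"pics/{n}_{tag}.png",i);o.append(cv2.resize(i[y:y+w,x:x+w],(400,400),interpolation=cv2.INTER_CUBIC))
cv2.imwrite(f"pics/{tag}.png",np.hstack(o))
print("F2",readout.observe()["ft_force"].round(2))
E
python3 look.py a1 170 150 260 120 100
```

```text
6.7 [ 518.2 -148.2  236.5] [-1.7994e+02  4.0000e-02 -7.8700e+00] F [ 0.7  -0.17 -4.72] T [0.031 0.107 0.058] w 12.8
F2 [-0.59  0.76 -4.73]
```

View pics/a1.png

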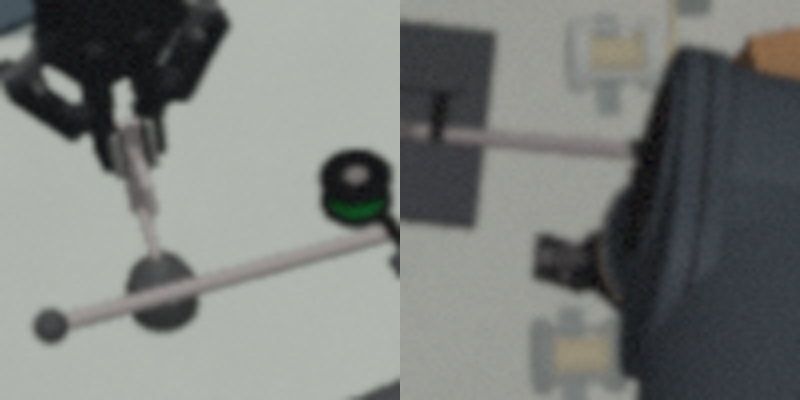

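```bash
python3 - <<'E'
from ov import *
ov(114,44,42,[518.2+24*.99,-148.2-24*.137,-.138],"a1o",170,170,290,160,"pics/scene_a1.png","pics/top_a1.png",z0=236.5+13.8-114)
E
```

```text
(no output)
```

View pics/ov_a1o.png

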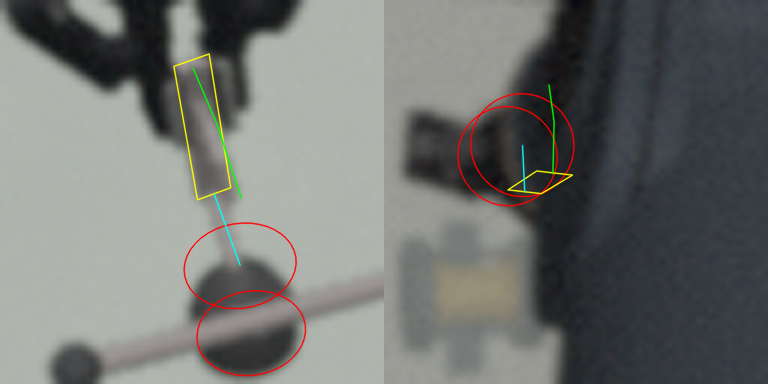

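Call:
{"op": "drive_tool", "data": {
  "commands": [
    [0.015, 0, 0, 0, 0, 0],
    [0.03, 0, 0, 0, 0, 0],
    [0.045, 0, 0, 0, 0, 0],
    [0.055, 0.001, 0, 0, 0, 0],
    [0.06, 0.001, 0, 0, 0, 0],
    [0.06, 0.001, 0, 0, 0, 0],
    [0.06, 0.001, 0, 0, 0, 0]
  ]
}}

```text
time: 7.5
tool_pos: [577.0, -159.3, 236.4]
eef_rot: [0.998, -0.07, -0.0, -0.0]
ft_force: [-0.3, 0.1, -4.5]
gripper_width: 0.154
```

```bash
python3 look.py a2 170 160 290 120 70; python3 - <<'E'
from ov import *
s=readout.observe();t=s["tool_pos"];y=-.138
ov(114,44,42,[t[0]+24*.99,t[1]-24*.137,y],"a2o",180,180,290,130,"pics/scene_a2.png","pics/top_a2.png",z0=t[2]+13.8-114)
E
```

```text
7.5 [ 577.  -159.3  236.4] [-1.8e+02  5.0e-02 -8.0e+00] F [-0.28  0.12 -4.47] T [ 0.058  0.102 -0.028] w 13.1
F2 [-0.7  -0.1  -4.08]
```

View pics/a2.png

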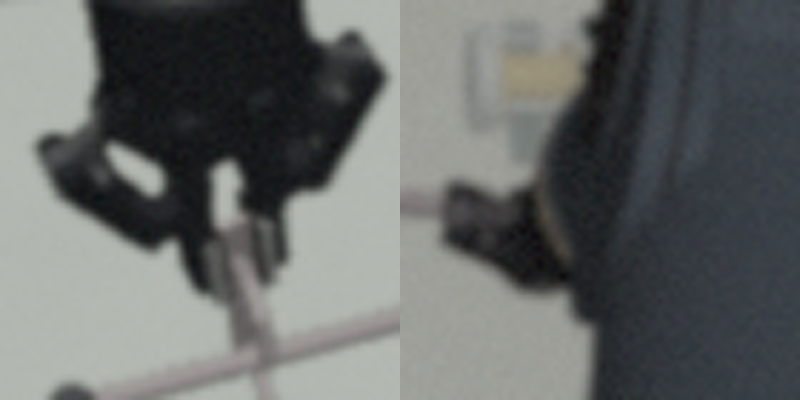

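View pics/ov_a2o.png

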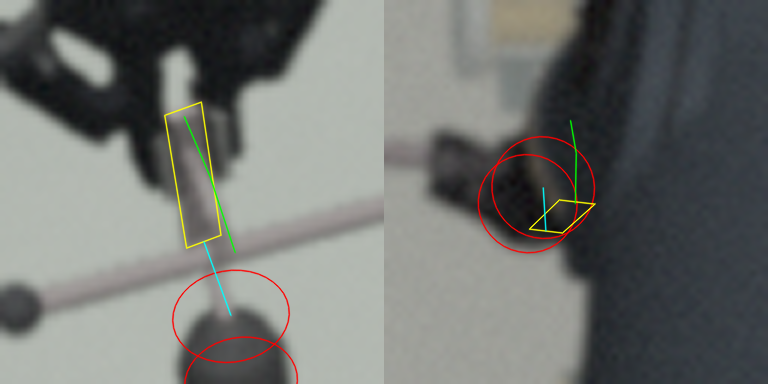

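Call:
{"op": "drive_tool", "data": {
  "commands": [
    [0, 0, 0.008, 0, 0, 0],
    [0, 0, 0.016, 0, 0, 0],
    [0, 0, 0.022, 0, 0, 0],
    [0, 0, 0.025, 0, 0, 0],
    [0, 0, 0.025, 0, 0, 0]
  ]
}}

```text
time: 8.1
tool_pos: [577.3, -159.4, 210.8]
eef_rot: [0.998, -0.07, -0.001, -0.0]
ft_force: [0.4, -0.1, -5.4]
gripper_width: 0.153
```

```bash
python3 look.py a3 170 160 290 120 70
```

```text
8.1 [ 577.3 -159.4  210.8] [-1.7999e+02  7.0000e-02 -8.0000e+00] F [ 0.43 -0.13 -5.4 ] T [-0.003  0.14   0.049] w 13.0
F2 [ 0.42  0.49 -5.17]
```

View pics/a3.png

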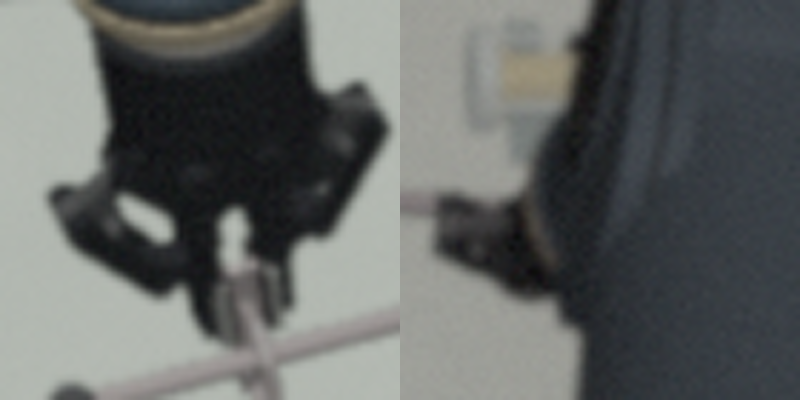

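Call:
{"op": "drive_tool", "data": {
  "commands": [
    [0, 0, 0.003, 0, 0, 0],
    [0, 0, 0.005, 0, 0, 0],
    [0, 0, 0.007, 0, 0, 0],
    [0, 0, 0.009, 0, 0, 0],
    [0, 0, 0.01, 0, 0, 0],
    [0, 0, 0.01, 0, 0, 0]
  ]
}}

```text
time: 8.8
tool_pos: [578.0, -159.3, 201.6]
eef_rot: [0.998, -0.07, 0.0, -0.0]
ft_force: [1.8, 0.7, -3.1]
gripper_width: 0.148
```

```bash
python3 look.py a4 170 160 140 110 80
```

```text
8.8 [ 578.  -159.3  201.6] [-1.7999e+02 -4.0000e-02 -7.9900e+00] F [ 1.81  0.73 -3.1 ] T [ 0.176 -0.244  0.039] w 12.6
F2 [ 0.99  1.31 -3.03]
```

View pics/a4.png

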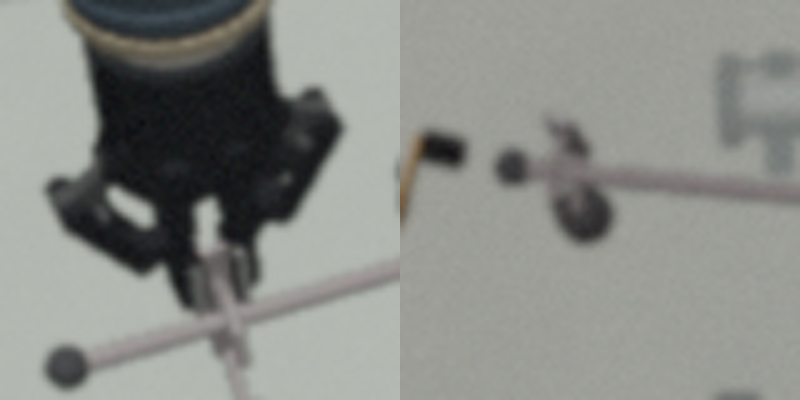

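Call:
{"op": "drive_tool", "data": {
  "commands": [
    [0.001, 0, 0.002, 0, 0, 0],
    [0.002, -0.001, 0.004, 0, 0, 0],
    [0.002, -0.001, 0.006, 0, 0, 0],
    [0.002, -0.002, 0.008, 0, 0, 0],
    [0.002, -0.002, 0.01, 0, 0, 0],
    [0.002, -0.003, 0.012, 0, 0, 0],
    [0.002, -0.003, 0.014, 0, 0, 0],
    [0.002, -0.004, 0.016, 0, 0, 0],
    [0.002, -0.004, 0.016, 0, 0, 0],
    [0.002, -0.004, 0.016, 0, 0, 0]
  ]
}}

```text
time: 9.9
tool_pos: [580.1, -155.7, 185.5]
eef_rot: [0.998, -0.07, -0.0, -0.0]
ft_force: [-0.8, -0.0, -3.0]
gripper_width: 0.148
```

```bash
python3 look.py a5 170 160 140 110 80
```

```text
9.9 [ 580.1 -155.7  185.5] [-1.8e+02  1.0e-02 -8.0e+00] F [-0.8  -0.04 -3.04] T [-0.006 -0.046  0.043] w 12.6
F2 [ 0.2   0.01 -2.46]
```

View pics/a5.png

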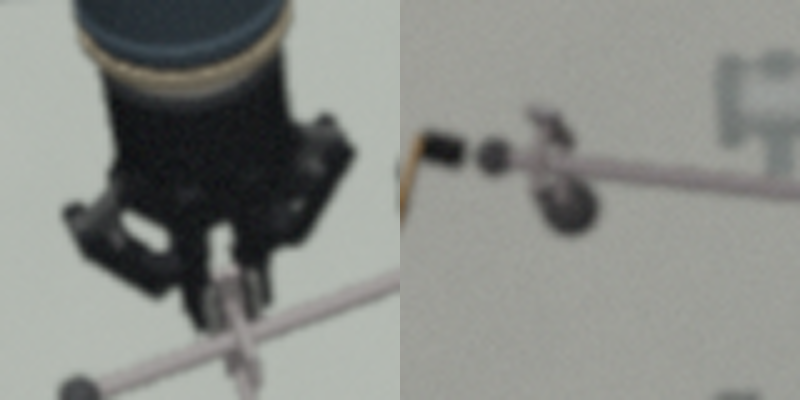

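Call:
{"op": "drive_tool", "data": {
  "commands": [
    [0, 0, 0.002, 0, 0, 0],
    [0, -0.001, 0.004, 0, 0, 0],
    [0, -0.001, 0.006, 0, 0, 0],
    [0, -0.002, 0.008, 0, 0, 0],
    [0, -0.002, 0.01, 0, 0, 0],
    [0, -0.003, 0.012, 0, 0, 0],
    [0, -0.003, 0.014, 0, 0, 0],
    [0, -0.004, 0.016, 0, 0, 0],
    [0, -0.004, 0.017, 0, 0, 0],
    [0, -0.004, 0.017, 0, 0, 0]
  ]
}}

```text
time: 11.0
tool_pos: [580.7, -151.7, 168.4]
eef_rot: [0.998, -0.07, -0.0, -0.0]
ft_force: [1.4, -0.4, -2.0]
gripper_width: 0.151
```

Call:
{"op": "drive_tool", "data": {
  "commands": [
    [0, 0, 0.001, 0, 0, 0],
    [0, 0, 0.002, 0, 0, 0],
    [0, 0, 0.002, 0, 0, 0]
  ]
}}

```text
time: 11.3
tool_pos: [580.7, -151.7, 166.4]
eef_rot: [0.998, -0.07, -0.0, -0.0]
ft_force: [0.2, -1.2, -2.1]
gripper_width: 0.149
```

```bash
python3 look.py a6 170 160 140 110 80
```

```text
11.3 [ 580.7 -151.7  166.4] [-180.    0.   -8.] F [ 0.25 -1.21 -2.08] T [ 0.088 -0.003  0.062] w 12.7
F2 [ 0.34  0.21 -2.22]
```

View pics/a6.png

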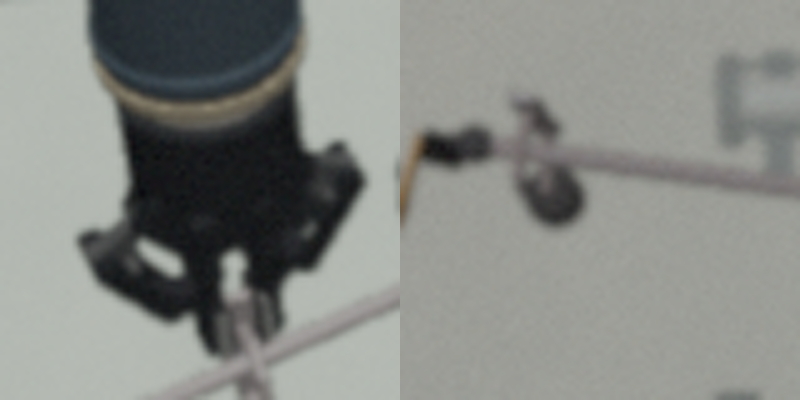

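Call:
{"op": "drive_tool", "data": {
  "commands": [
    [0, 0, 0.001, 0, 0, 0],
    [0, 0, 0.002, 0, 0, 0],
    [0, 0, 0.003, 0, 0, 0],
    [0, 0, 0.003, 0, 0, 0]
  ]
}}

```text
time: 11.8
tool_pos: [580.7, -151.8, 163.4]
eef_rot: [0.998, -0.07, -0.0, 0.0]
ft_force: [1.9, 0.3, -3.4]
gripper_width: 0.147
```

Call:
{"op": "drive_tool", "data": {
  "commands": [
    [0, 0, 0.001, 0, 0, 0],
    [0, 0, 0.002, 0, 0, 0],
    [0, 0, 0.002, 0, 0, 0]
  ]
}}

```text
time: 12.1
tool_pos: [580.7, -151.8, 161.4]
eef_rot: [0.998, -0.07, -0.0, -0.0]
ft_force: [-0.2, -0.2, -2.2]
gripper_width: 0.15
```

Call:
{"op": "drive_tool", "data": {
  "commands": [
    [0, 0, 0.001, 0, 0, 0],
    [0, 0, 0.002, 0, 0, 0],
    [0, 0, 0.002, 0, 0, 0]
  ]
}}

```text
time: 12.4
tool_pos: [580.9, -151.7, 159.6]
eef_rot: [0.998, -0.07, 0.0, -0.0]
ft_force: [-0.1, 2.7, 1.4]
gripper_width: 0.149
```

```bash
python3 look.py a7 170 140 140 110 220
```

```text
12.4 [ 580.9 -151.7  159.6] [-1.7999e+02 -1.0000e-02 -7.9900e+00] F [-0.12  2.68  1.4 ] T [0.154 0.002 0.028] w 12.7
F2 [-0.29  0.46 -0.38]
```

View pics/a7.png

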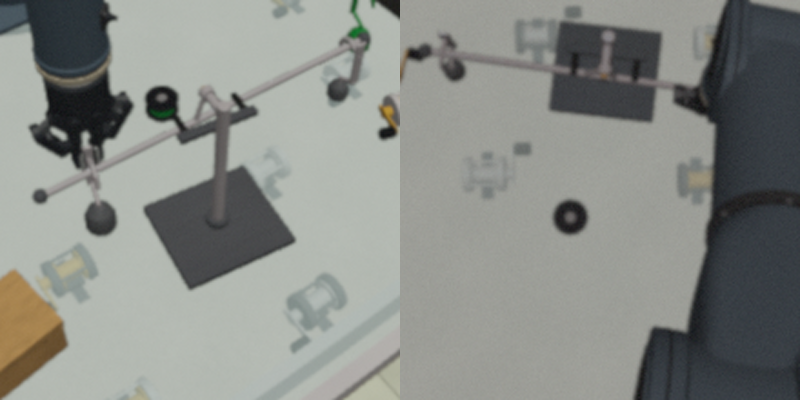

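Call:
{"op": "drive_tool", "data": {
  "commands": [
    [0, 0, 0, 0, 0, 0],
    [0, 0, 0, 0, 0, 0]
  ]
}}

```text
time: 12.7
tool_pos: [580.9, -151.8, 159.6]
eef_rot: [0.998, -0.07, 0.0, -0.0]
ft_force: [0.2, 0.9, -0.2]
gripper_width: 0.144
```

Call:
{"op": "drive_tool", "data": {
  "commands": [
    [0, 0, 0, 0, 0, 0],
    [0, 0, 0, 0, 0, 0],
    [0, 0, 0, 0, 0, 0],
    [0, 0, 0, 0, 0, 0]
  ],
  "gripper": 0.65
}}

```text
time: 13.1
tool_pos: [580.7, -151.9, 159.5]
eef_rot: [0.998, -0.07, -0.0, 0.0]
ft_force: [-0.1, -0.1, 0.6]
gripper_width: 0.352
```

```bash
python3 look.py a8 170 140 140 110 110
```

```text
13.1 [ 580.7 -151.9  159.5] [180.   0.  -8.] F [-0.05 -0.09  0.55] T [-0.008  0.039  0.018] w 29.9
F2 [-0.83  0.2  -0.  ]
```

View pics/a8.png

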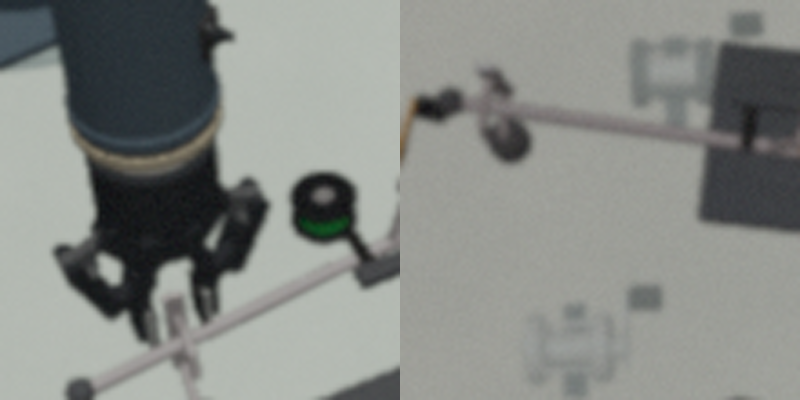

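Call:
{"op": "drive_tool", "data": {
  "commands": [
    [0, 0, -0.01, 0, 0, 0],
    [0, 0, -0.03, 0, 0, 0],
    [0, 0, -0.06, 0, 0, 0],
    [0, 0, -0.09, 0, 0, 0],
    [-0.02, 0, -0.1, 0, 0, 0],
    [-0.05, 0, -0.1, 0, 0, 0],
    [-0.06, 0, -0.1, 0, 0, 0],
    [-0.06, 0, -0.1, 0, 0, 0],
    [-0.06, 0, -0.1, 0, 0, 0]
  ],
  "gripper": 0.5
}}

```text
time: 14.1
tool_pos: [522.2, -143.5, 260.0]
eef_rot: [0.998, -0.07, 0.001, 0.0]
ft_force: [0.3, 0.2, -0.4]
gripper_width: 0.5
```

```bash
python3 look.py b1 170 140 140 110 220; python3 - <<'E'
from go import *
rel((466.8,-340.4,200),.334,"M")
E
```

```text
14.1 [ 522.2 -143.5  260. ] [-1.80e+02 -7.00e-02 -7.99e+00] F [ 0.26  0.16 -0.37] T [ 0.016 -0.028  0.016] w 42.5
F2 [ 0.07 -0.6   0.48]
M shift [-0.0277, 0.2028, 0.0595] turn [0.0, -0.02, -27.12]
```

View pics/b1.png

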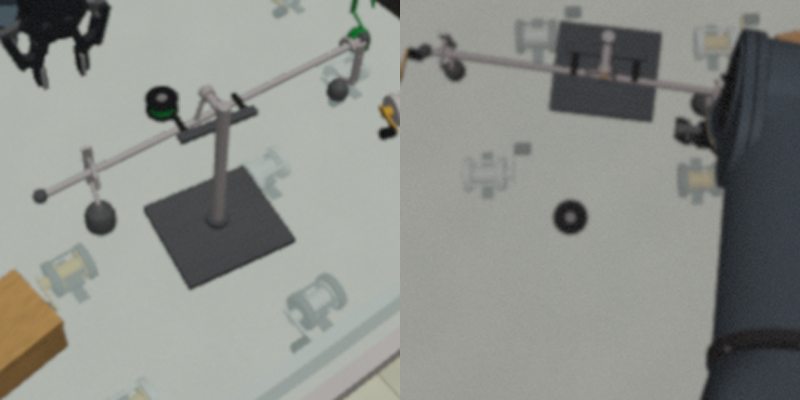

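Call:
{"op": "drive_tool", "data": {
  "commands": [
    [-0.006, 0.04, 0, 0, 0, -7],
    [-0.012, 0.085, 0.01, 0, 0, -14],
    [-0.018, 0.13, 0.02, 0, 0, -21],
    [-0.024, 0.17, 0.04, 0, 0, -27],
    [-0.028, 0.203, 0.06, 0, 0, -27.1],
    [-0.028, 0.203, 0.06, 0, 0, -27.1],
    [-0.028, 0.203, 0.06, 0, 0, -27.1],
    [-0.028, 0.203, 0.06, 0, 0, -27.1]
  ]
}}

```text
time: 15.0
tool_pos: [466.5, -339.7, 199.6]
eef_rot: [0.986, 0.167, 0.0, -0.0]
ft_force: [0.1, 0.1, -0.0]
gripper_width: 0.5
```

```bash
python3 look.py b2 100 200 335 165 80;  python3 - <<'E'
from go import *
rel((466.8,-340.4,92),.334,"M")
E
```

```text
15.0 [ 466.5 -339.7  199.6] [-1.7998e+02 -4.0000e-02  1.9170e+01] F [ 0.1   0.12 -0.04] T [ 0.026 -0.007 -0.027] w 42.5
F2 [-1.43  0.5   0.37]
M shift [-0.0002, 0.0009, 0.108] turn [0.02, -0.06, 0.08]
```

View pics/b2.png

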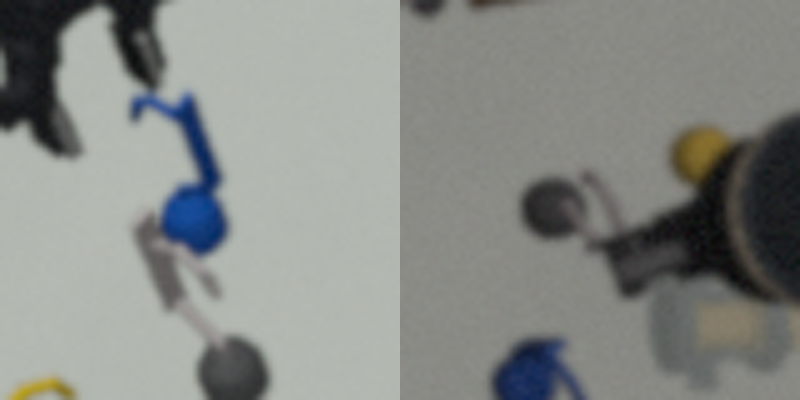

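Call:
{"op": "drive_tool", "data": {
  "commands": [
    [0, 0.001, 0.03, 0, 0, 0],
    [0, 0.001, 0.06, 0, 0, 0],
    [0, 0.001, 0.09, 0, 0, 0],
    [0, 0.001, 0.107, 0, 0, 0],
    [0, 0.001, 0.107, 0, 0, 0],
    [0, 0.001, 0.107, 0, 0, 0]
  ]
}}

```text
time: 15.7
tool_pos: [466.5, -341.1, 93.3]
eef_rot: [0.986, 0.166, 0.0, 0.0]
ft_force: [0.2, -0.1, 1.0]
gripper_width: 0.501
```

```bash
python3 look.py b3 100 200 335 165 80
```

```text
15.7 [ 466.5 -341.1   93.3] [ 1.7998e+02 -3.0000e-02  1.9170e+01] F [ 0.21 -0.07  0.96] T [-0.011 -0.038  0.061] w 42.6
F2 [ 0.18  0.97 -0.01]
```

View pics/b3.png

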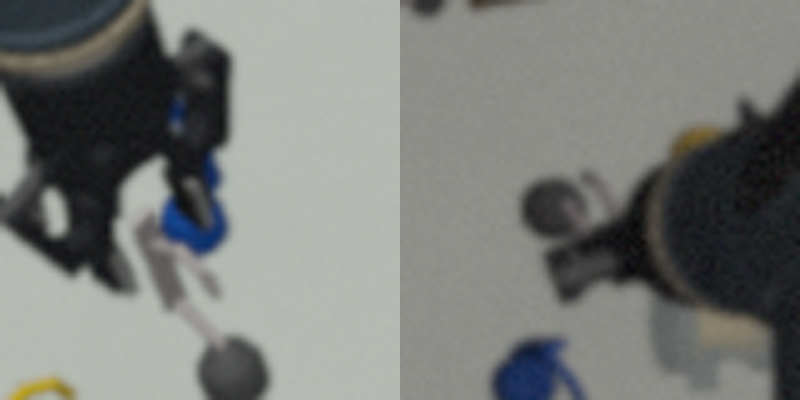

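Call:
{"op": "drive_tool", "data": {
  "commands": [
    [0, 0, 0, 0, 0, 0],
    [0, 0, 0, 0, 0, 0],
    [0, 0, 0, 0, 0, 0],
    [0, 0, 0, 0, 0, 0],
    [0, 0, 0, 0, 0, 0],
    [0, 0, 0, 0, 0, 0]
  ],
  "gripper": 1
}}

```text
time: 16.4
tool_pos: [466.2, -342.3, 93.4]
eef_rot: [0.986, 0.166, 0.001, 0.001]
ft_force: [-0.7, -1.5, 6.5]
gripper_width: 0.148
```

```bash
python3 look.py b4 100 200 335 165 80;python3 - <<'E'
from go import *
# bar & weights state from b1 images
print(tri(("scene",170+40/400*220-.5,140+196/400*220-.5),) if 0 else "")
E
python3 - <<'E'
import cv2,numpy as np
s=cv2.imread("pics/scene_b1.png");t=cv2.imread("pics/top_b1.png")
def c(i,x,y,w,h,f):
    a=cv2.resize(i[y:y+h,x:x+w],None,fx=f,fy=f,interpolation=cv2.INTER_CUBIC)
    for k in range(0,w,20): cv2.putText(a,str(x+k),(int(k*f),8),0,.3,(0,0,255))
    for k in range(0,h,20): cv2.putText(a,str(y+k),(0,int(k*f)+8),0,.3,(0,0,255))
    return a
cv2.imwrite("pics/b1z.png",np.vstack([c(s,180,155,200,110,4)[:,:800]]))
cv2.imwrite("pics/b1zt.png",c(t,140,120,200,60,4))
E
```

```text
16.4 [ 466.2 -342.3   93.4] [ 1.799e+02 -6.000e-02  1.907e+01] F [-0.73 -1.54  6.47] T [-0.266  0.029 -0.071] w 12.5
F2 [-0.75 -2.23  6.04]
```

View pics/b1z.png

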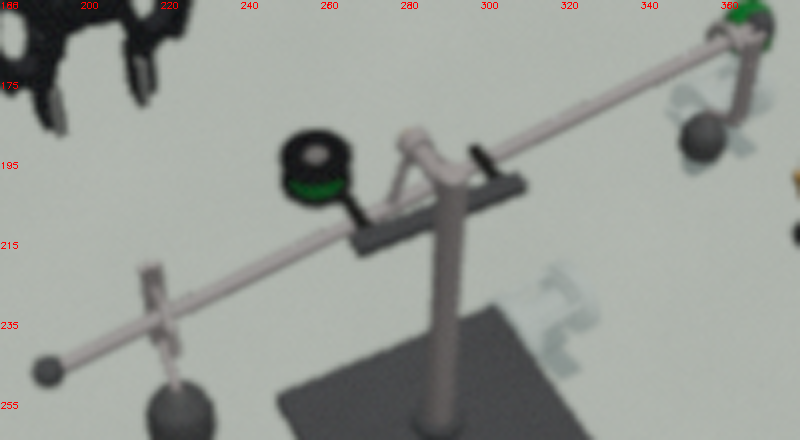

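View pics/b1zt.png

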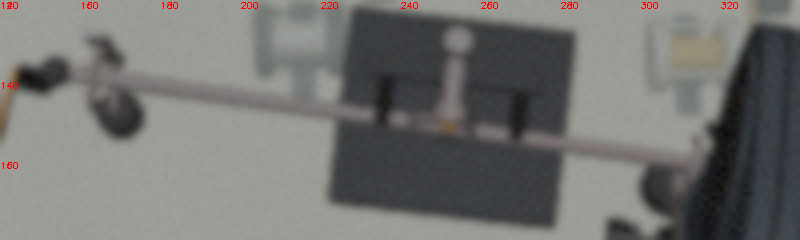

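```bash
cat > bar.py <<'E'
from h import *
from scipy.optimize import least_squares
def pt(p,t,d,off=0): # p: x,y,yaw, z
    x,y,yaw,z=p[:4]; c,s=np.cos(t),np.sin(t)
    l=d*c+42*s; h=z+42-42*c+d*s
    return np.array([x-np.sin(yaw)*l,y+np.cos(yaw)*l,h])
def fitbar(sets,E=237):
    def res(q):
        r=[]
        for i,ob in enumerate(sets):
            for n,sd,u,v in ob: r+=list(proj(n,pt(q,q[4+i],sd*E))[0]-[u,v])
        r+=[(q[3]-196)*1.0]
        return np.array(r)
    r=least_squares(res,[624,-2,-.139,196]+[0]*len(sets));return r.x,res(r.x).round(1)
def along(p,t,n,u,v):
    o,d=ray(n,u,v);a=pt(p,t,0);b=(pt(p,t,100)-a)/100
    A=np.array([[d@d,-d@b],[d@b,-b@b]]);k=np.linalg.solve(A,[d@(a-o),b@(a-o)])
    return k[1],np.linalg.norm(o+k[0]*d-a-k[1]*b)
E
python3 - <<'E'
from bar import *
s0=[("scene",1,361.7-.3,181.8),("scene",-1,182.3,231.2),("top",1,163.6,143.8),("top",-1,351,160.5)]
s1=[("scene",1,368.3,161.5),("scene",-1,191.6,247.3),("top",1,154.5,137.5)]
for E in (235,240):
    q,r=fitbar([s0,s1],E);print(E,q.round(4),r)
    for t,o in((q[5],("scene",220,234.2)),(q[4],("scene",(170+658/3.5),150+117/3.5)),(q[5],("scene",364.5,164))): print(along(q,t,*o))
np.save("q.npy",q)
E
```

```text
235 [ 6.252963e+02 -1.501400e+00 -1.416000e-01  1.959163e+02 -1.316000e-01
  1.407000e-01] [-1.  -0.9  1.1 -0.3  1.9 -0.7 -1.3 -0.1 -0.3 -0.3  1.  -0.7  1.6 -0.4
 -0.1]
(np.float64(-167.42066241886985), np.float64(1.7360233706369548))
(np.float64(225.55369192044503), np.float64(4.537957731329815))
(np.float64(223.34167506520657), np.float64(2.4620111300980088))
240 [ 6.255897e+02 -7.530000e-02 -1.357000e-01  1.953329e+02 -1.456000e-01
  1.235000e-01] [ 0.2 -0.7 -0.5 -0.2  0.1 -0.1  0.6 -0.8  1.1 -0.2 -0.9 -0.2 -0.7  0.2
 -0.7]
(np.float64(-168.2020585936716), np.float64(2.156882957313877))
(np.float64(227.13260783362855), np.float64(3.1993289904252187))
(np.float64(224.79358829955487), np.float64(0.7154402429571872))
```

```bash
python3 - <<'E'
from go import *
s=readout.observe()
for w in[(466,-342,234),(490,-120,234),(500,20,234),(549,135,234)]: rel(w,-.138,w,s)
print(s["qpos"].round(2))
E
```

```text
(466, -342, 234) shift [0.0001, -0.0001, -0.1405] turn [0.09, -0.09, 26.98]
(490, -120, 234) shift [0.0953, -0.2021, -0.1408] turn [0.09, -0.09, 26.98]
(500, 20, 234) shift [0.1505, -0.3312, -0.141] turn [0.09, -0.09, 26.98]
(549, 135, 234) shift [0.2344, -0.4238, -0.1411] turn [0.09, -0.09, 26.98]
[ 0.55  0.59 -0.    1.86  0.    0.69 -0.69]
```

Call:
{"op": "drive_tool", "data": {
  "commands": [
    [0, 0, -0.01, 0, 0, 0],
    [0, 0, -0.03, 0, 0, 0],
    [0, 0, -0.065, 0, 0, 0],
    [0, 0, -0.105, 0, 0, 0],
    [0, 0, -0.14, 0, 0, 0],
    [0.02, -0.04, -0.141, 0, 0, 5],
    [0.038, -0.08, -0.141, 0, 0, 11],
    [0.057, -0.12, -0.141, 0, 0, 17],
    [0.076, -0.16, -0.141, 0, 0, 23],
    [0.095, -0.202, -0.141, 0, 0, 27],
    [0.113, -0.244, -0.141, 0, 0, 27],
    [0.131, -0.286, -0.141, 0, 0, 27],
    [0.15, -0.33, -0.141, 0, 0, 27],
    [0.178, -0.36, -0.141, 0, 0, 27],
    [0.205, -0.39, -0.141, 0, 0, 27],
    [0.225, -0.413, -0.141, 0, 0, 27],
    [0.234, -0.424, -0.141, 0, 0, 27],
    [0.234, -0.424, -0.141, 0, 0, 27],
    [0.234, -0.424, -0.141, 0, 0, 27]
  ]
}}

```text
time: 18.4
tool_pos: [547.4, 134.4, 233.4]
eef_rot: [0.998, -0.069, -0.001, 0.001]
ft_force: [0.1, -0.4, -4.2]
gripper_width: 0.148
```

```bash
python3 look.py d1 250 130 140 110 100; python3 - <<'E'
from ov import *
F=[]
for i in range(8): viewer.camera("scene"); F.append(readout.observe()["ft_force"])
print(np.mean(F,0).round(2),np.std(F,0).round(2))
s=readout.observe();t=s["tool_pos"]
ov(106,37,34,[t[0]+24.5*.99,t[1]-24.5*.137,-.138],"d1o",290,130,180,150,"pics/scene_d1.png","pics/top_d1.png",z0=t[2]+12.6-106)
E
```

```text
18.4 [547.4 134.4 233.4] [ 1.7993e+02  6.0000e-02 -7.9400e+00] F [ 0.06 -0.41 -4.15] T [-0.059  0.067 -0.037] w 12.6
F2 [-0.02  0.65 -3.3 ]
[ 0.1  -0.12 -2.96] [0.36 0.43 0.64]
```

View pics/d1.png

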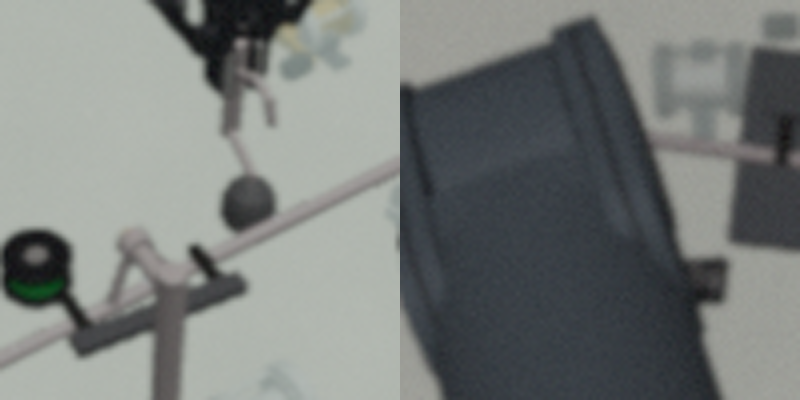

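View pics/ov_d1o.png

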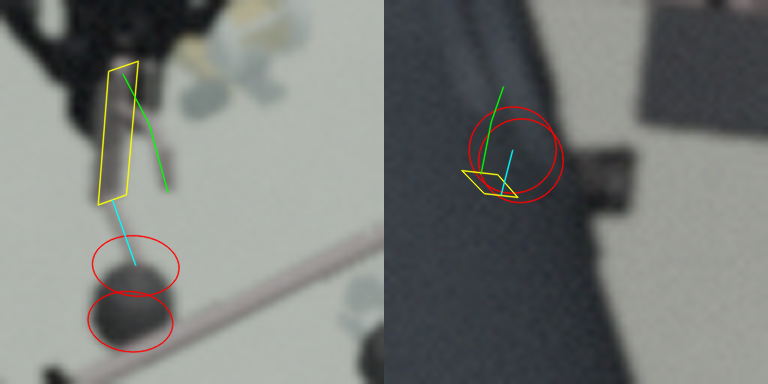

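Call:
{"op": "drive_tool", "data": {
  "commands": [
    [0.015, 0, 0, 0, 0, 0],
    [0.03, 0, 0, 0, 0, 0],
    [0.045, 0, 0, 0, 0, 0],
    [0.06, -0.001, 0, 0, 0, 0],
    [0.068, -0.001, 0, 0, 0, 0],
    [0.071, -0.001, 0.004, 0, 0, 0],
    [0.071, -0.001, 0.01, 0, 0, 0],
    [0.071, -0.001, 0.016, 0, 0, 0],
    [0.071, -0.001, 0.02, 0, 0, 0],
    [0.071, -0.001, 0.02, 0, 0, 0]
  ]
}}

```text
time: 19.9
tool_pos: [617.7, 127.0, 212.7]
eef_rot: [0.998, -0.069, -0.001, 0.0]
ft_force: [-0.5, 0.1, -3.1]
gripper_width: 0.152
```

```bash
python3 look.py d2 280 130 140 110 80
```

```text
19.9 [617.7 127.  212.7] [ 1.7997e+02  9.0000e-02 -7.8800e+00] F [-0.49  0.09 -3.07] T [ 0.01   0.022 -0.021] w 12.9
F2 [-0.62 -0.09 -2.91]
```

View pics/d2.png

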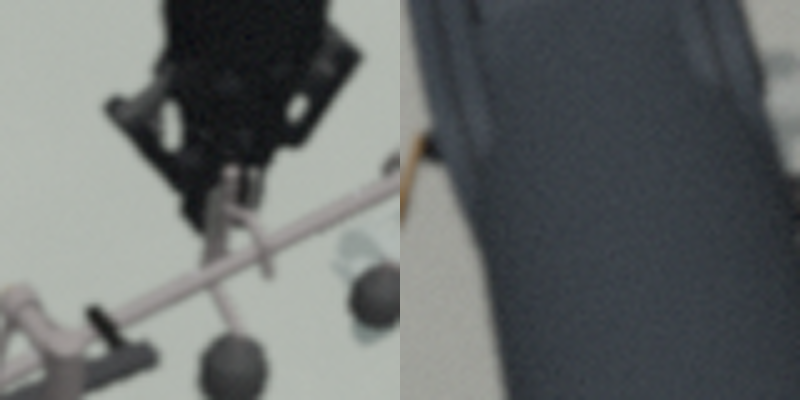

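Call:
{"op": "drive_tool", "data": {
  "commands": [
    [0, 0, 0.004, 0, 0, 0],
    [0, 0, 0.008, 0, 0, 0],
    [0, 0, 0.011, 0, 0, 0],
    [0, 0, 0.013, 0, 0, 0],
    [0, 0, 0.015, 0, 0, 0],
    [0, 0.001, 0.017, 0, 0, 0],
    [0, 0.001, 0.019, 0, 0, 0],
    [0, 0.001, 0.019, 0, 0, 0]
  ]
}}

```text
time: 20.8
tool_pos: [618.7, 125.7, 194.5]
eef_rot: [0.998, -0.069, 0.0, 0.0]
ft_force: [1.0, -0.4, 0.6]
gripper_width: 0.145
```

```bash
python3 look.py d3 280 130 140 110 80
```

```text
20.8 [618.7 125.7 194.5] [ 1.7999e+02 -3.0000e-02 -7.9200e+00] F [ 1.01 -0.35  0.61] T [-0.154 -0.377 -0.076] w 12.3
F2 [ 1.45 -0.65  0.58]
```

View pics/d3.png

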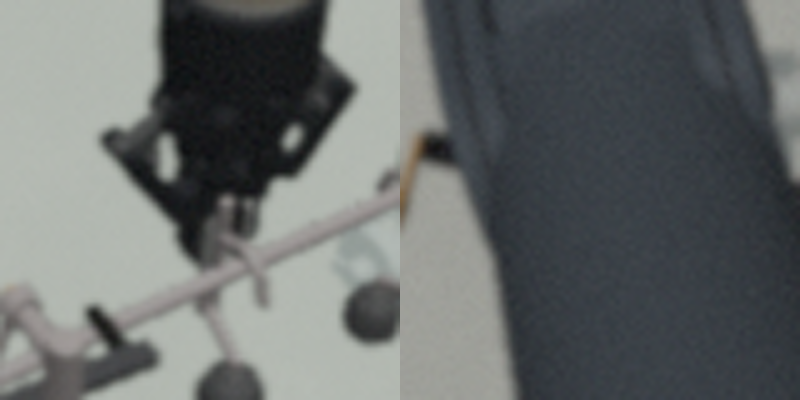

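Call:
{"op": "drive_tool", "data": {
  "commands": [
    [0.001, 0, 0.001, 0, 0, 0],
    [0.002, -0.001, 0.003, 0, 0, 0],
    [0.002, -0.002, 0.005, 0, 0, 0],
    [0.002, -0.003, 0.007, 0, 0, 0],
    [0.002, -0.004, 0.009, 0, 0, 0],
    [0.002, -0.004, 0.011, 0, 0, 0],
    [0.002, -0.004, 0.011, 0, 0, 0],
    [0.002, -0.004, 0.011, 0, 0, 0]
  ]
}}

```text
time: 21.7
tool_pos: [620.8, 130.0, 183.5]
eef_rot: [0.998, -0.069, -0.0, -0.0]
ft_force: [0.7, 0.0, 0.9]
gripper_width: 0.151
```

```bash
cat > avg.py <<'E'
from go import *
import sys
F=[];T=[]
for i in range(int(sys.argv[1])): viewer.camera("scene"); s=readout.observe();F.append(s["ft_force"]);T.append(s["wrist_torque"])
print(s["time"],s["tool_pos"].round(1),np.mean(F,0).round(2),np.std(F,0).round(2),np.mean(T,0).round(3))
E
python3 avg.py 20; python3 look.py d4 170 130 140 110 210
```

```text
22.7 [620.9 129.6 183.5] [0.51 0.93 0.47] [0.46 0.43 0.6 ] [ 0.156 -0.105  0.011]
22.7 [620.9 129.6 183.5] [180.    0.   -7.9] F [-0.29  0.26 -0.03] T [ 0.215 -0.105 -0.009] w 12.3
F2 [0.67 1.01 0.32]
```

```bash
cat > zs.py <<'E'
import cv2,numpy as np,sys
s=cv2.imread(f"pics/scene_{sys.argv[1]}.png")
x,y,w,h,f=180,150,200,110,4
a=cv2.resize(s[y:y+h,x:x+w],None,fx=f,fy=f,interpolation=cv2.INTER_CUBIC)
for k in range(0,w,20): cv2.putText(a,str(x+k),(k*f,8),0,.3,(0,0,255))
for k in range(0,h,20): cv2.putText(a,str(y+k),(0,k*f+8),0,.3,(0,0,255))
cv2.imwrite(f"pics/z_{sys.argv[1]}.png",a)
E
python3 zs.py d4
```

```text
(no output)
```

View pics/z_d4.png

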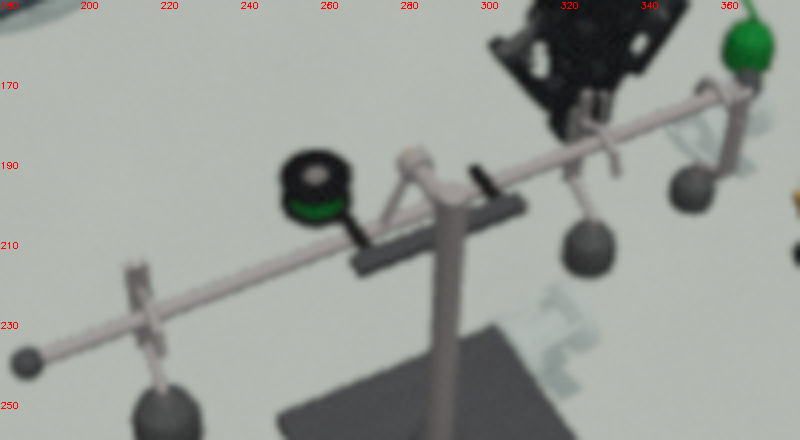

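```bash
cat > tilt.py <<'E'
from bar import *
import sys
def tilt(L,Rr,E=240):
    q=np.load("q.npy")
    r=least_squares(lambda t:np.concatenate([proj("scene",pt(q,t[0],E))[0]-L,proj("scene",pt(q,t[0],-E))[0]-Rr]),[0.])
    return r.x[0],r.fun.round(1)
a=list(map(float,sys.argv[1:]))
t,f=tilt(a[:2],a[2:4]);print("tilt",t,f)
q=np.load("q.npy")
for i in range(4,len(a),2): print("along",along(q,t,"scene",a[i],a[i+1]))
E
# L ball, R ball, large cross, medium cross, small cross
python3 tilt.py 365.5 170 186.3 240.3 216.5 229 328.5 184.5 361 171.5
python3 tilt.py 361.5 181.8 182.3 231.2; python3 tilt.py 368.3 161.5 191.6 247.3
```

```text
tilt 0.0014773250575003825 [ 1.   0.3 -0.4  0.2]
along (np.float64(-167.57425988445502), np.float64(0.673688064711745))
along (np.float64(126.77879919785377), np.float64(1.5188852101379164))
along (np.float64(224.04253527199603), np.float64(2.245159286524459))
tilt -0.14800245867512699 [-0.  -0.5 -0.6 -0.3]
tilt 0.12471244906414668 [ 1.1 -0.3 -0.8 -0.1]
```

Call:
{"op": "drive_tool", "data": {
  "commands": [
    [0, -0.003, 0, 0, 0, 0],
    [0, -0.006, 0, 0, 0, 0],
    [0, -0.009, 0, 0, 0, 0],
    [0, -0.012, 0, 0, 0, 0],
    [0, -0.012, 0, 0, 0, 0]
  ]
}}

```text
time: 23.3
tool_pos: [622.7, 142.6, 183.5]
eef_rot: [0.998, -0.068, 0.0, -0.0]
ft_force: [1.8, 0.4, 0.1]
gripper_width: 0.147
```

```bash
python3 avg.py 20
```

```text
24.3 [622.6 141.5 183.6] [0.77 0.64 0.05] [0.41 0.54 0.37] [ 0.155 -0.152  0.014]
```

Call:
{"op": "drive_tool", "data": {
  "commands": [
    [0.001, -0.003, 0, 0, 0, 0],
    [0.001, -0.005, 0, 0, 0, 0],
    [0.0015, -0.007, 0, 0, 0, 0],
    [0.0015, -0.008, 0, 0, 0, 0],
    [0.0015, -0.009, 0, 0, 0, 0],
    [0.0015, -0.0095, 0, 0, 0, 0],
    [0.0015, -0.01, 0, 0, 0, 0]
  ]
}}

```text
time: 25.0
tool_pos: [625.4, 151.2, 183.5]
eef_rot: [0.998, -0.069, -0.0, 0.0]
ft_force: [-1.9, -1.1, 0.8]
gripper_width: 0.147
```

```bash
python3 avg.py 20
```

```text
26.0 [625.4 151.3 183.6] [-1.46  0.14  0.08] [0.46 0.46 0.45] [0.046 0.331 0.002]
```

Call:
{"op": "drive_tool", "data": {
  "commands": [
    [-0.0005, 0, 0, 0, 0, 0],
    [-0.001, 0, 0, 0, 0, 0],
    [-0.001, 0, 0, 0, 0, 0]
  ]
}}

```text
time: 26.3
tool_pos: [624.5, 151.3, 183.6]
eef_rot: [0.998, -0.069, 0.0, 0.0]
ft_force: [-0.8, 0.0, -0.6]
gripper_width: 0.15
```

```bash
python3 avg.py 16; python3 look.py d5 170 130 140 110 210;python3 zs.py d5
```

```text
27.1 [624.4 151.3 183.5] [-0.91 -0.33  0.37] [0.51 0.51 0.61] [-0.009  0.192  0.003]
27.1 [624.4 151.3 183.5] [180.    0.   -7.9] F [-1.15 -1.26  0.4 ] T [-0.022  0.203  0.017] w 12.7
F2 [-0.03 -1.04  0.94]
```

View pics/z_d5.png

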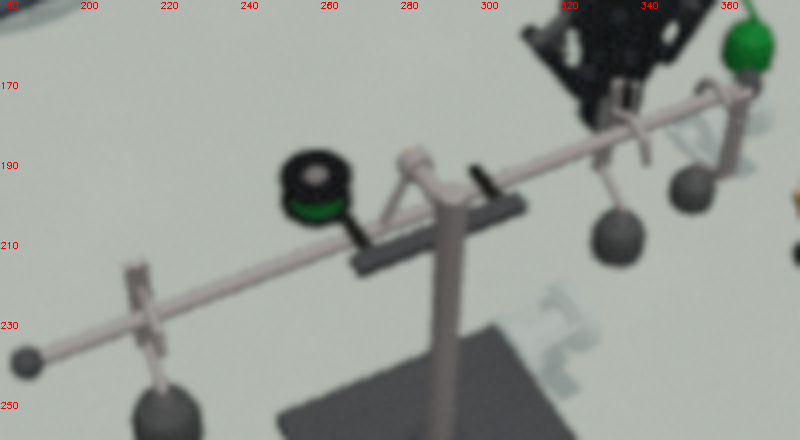

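Call:
{"op": "drive_tool", "data": {
  "commands": [
    [-0.0008, -0.002, 0, 0, 0, 0],
    [-0.0008, -0.004, 0, 0, 0, 0],
    [-0.0008, -0.005, 0, 0, 0, 0],
    [-0.0008, -0.006, 0, 0, 0, 0],
    [-0.0008, -0.006, 0, 0, 0, 0]
  ]
}}

```text
time: 27.7
tool_pos: [624.7, 157.8, 183.6]
eef_rot: [0.998, -0.069, 0.0, -0.0]
ft_force: [1.4, 0.5, -0.6]
gripper_width: 0.146
```

```bash
python3 avg.py 20
```

```text
28.7 [624.5 157.4 183.6] [ 1.69  0.58 -0.16] [0.43 0.46 0.61] [ 0.104 -0.33   0.021]
```

Call:
{"op": "drive_tool", "data": {
  "commands": [
    [0.0005, 0, 0, 0, 0, 0],
    [0.0005, 0, 0, 0, 0, 0]
  ]
}}

```text
time: 28.9
tool_pos: [624.8, 157.2, 183.4]
eef_rot: [0.998, -0.069, -0.0, 0.0]
ft_force: [0.1, 1.1, -0.4]
gripper_width: 0.153
```

Call:
{"op": "drive_tool", "data": {
  "commands": [
    [0.0005, 0, 0, 0, 0, 0],
    [0.0005, 0, 0, 0, 0, 0],
    [0.0005, 0, 0, 0, 0, 0],
    [0.0005, 0, 0, 0, 0, 0]
  ],
  "gripper": 0.6
}}

```text
time: 29.3
tool_pos: [625.4, 157.2, 183.5]
eef_rot: [0.998, -0.069, -0.0, 0.0]
ft_force: [-0.5, -0.0, 0.0]
gripper_width: 0.402
```

```bash
python3 look.py e1 170 130 140 110 210;python3 zs.py e1
```

```text
29.3 [625.4 157.2 183.5] [ 1.8e+02  1.0e-02 -7.9e+00] F [-0.47 -0.02  0.02] T [-0.06   0.003 -0.059] w 34.2
F2 [0.   1.31 0.07]
```

View pics/z_e1.png

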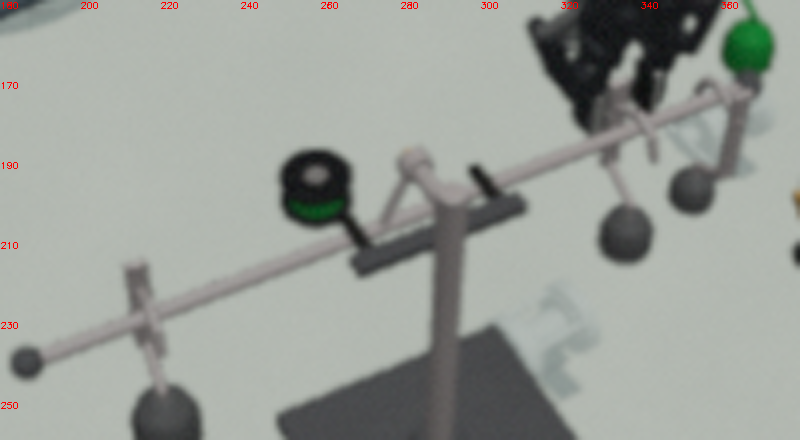

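Released and essentially still. I'll let it settle about a second and watch for drift, using a template match on the ends.

Call:
{"op": "drive_tool", "data": {
  "commands": [
    [0, 0, 0, 0, 0, 0],
    [0, 0, 0, 0, 0, 0],
    [0, 0, 0, 0, 0, 0],
    [0, 0, 0, 0, 0, 0],
    [0, 0, 0, 0, 0, 0],
    [0, 0, 0, 0, 0, 0],
    [0, 0, 0, 0, 0, 0],
    [0, 0, 0, 0, 0, 0],
    [0, 0, 0, 0, 0, 0],
    [0, 0, 0, 0, 0, 0]
  ]
}}

```text
time: 30.4
tool_pos: [625.5, 157.3, 183.5]
eef_rot: [0.998, -0.069, -0.0, -0.0]
ft_force: [0.2, -0.3, -0.0]
gripper_width: 0.399
```

```bash
python3 look.py e2 170 130 140 110 210;python3 zs.py e2
cat > ball.py <<'E'
# right ball centre subpixel by dark-blob centroid in scene picture(s)
import cv2,numpy as np,sys
for t in sys.argv[1:]:
    im=cv2.cvtColor(cv2.imread(f"pics/scene_{t}.png" if t!="0" else "pics/scene0.png"),cv2.COLOR_BGR2GRAY).astype(float)
    x0,y0,w,h=174,222,26,36
    c=im[y0:y0+h,x0:x0+w]; m=np.clip(115-c,0,None); yy,xx=np.mgrid[y0:y0+h,x0:x0+w]
    print(t,(m*xx).sum()/m.sum(),(m*yy).sum()/m.sum(),m.sum())
E
python3 ball.py 0 b1 d4 d5 e1 e2
```

```text
30.4 [625.5 157.3 183.5] [-180.     0.    -7.9] F [ 0.17 -0.31 -0.04] T [ 0.037 -0.001  0.019] w 33.9
F2 [ 0.44  0.08 -0.08]
0 182.42676881478144 231.33348355114916 2219.0
b1 191.74434782608697 247.75246376811594 1725.0
d4 186.41089670828603 240.65607264472192 1762.0
d5 186.37294850028297 240.568194680249 1767.0
e1 186.35624284077892 240.50687285223367 1746.0
e2 186.00281056773468 239.7751545812254 1779.0
```

View pics/z_e2.png

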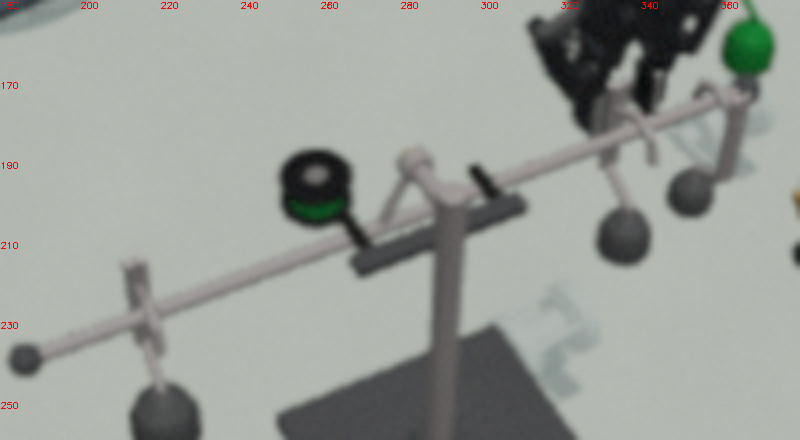

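```bash
cat > watch.py <<'E'
from bar import *
import sys
q=np.load("q.npy")
ts=np.linspace(-.16,.16,33); vm=np.array([proj("scene",pt(q,t,-240))[0][1] for t in ts])
# affine-correct model with the two stops seen (assume +-t0)
def bally():
    im=cv2.cvtColor(viewer.camera("scene"),cv2.COLOR_BGR2GRAY).astype(float)
    x0,y0,w,h=174,222,26,36
    c=im[y0:y0+h,x0:x0+w]; m=np.clip(115-c,0,None); yy,xx=np.mgrid[y0:y0+h,x0:x0+w]
    return (m*yy).sum()/m.sum()
f=lambda v:np.interp(v,vm,ts)
a,b=f(231.33),f(247.75);mid=(a+b)/2
print("stops raw",a,b,"mid",mid)
r=[]
for i in range(int(sys.argv[1])): r.append(bally()); 
r=np.array(r);print(readout.observe()["time"],"tilt (centred)",(np.array([f(v) for v in r])-mid).round(4))
E
python3 watch.py 20
```

```text
stops raw -0.14115026018048746 0.1365029740001677 mid -0.00232364309015988
31.5 tilt (centred) [-0.0078 -0.0079 -0.0076 -0.0079 -0.0078 -0.0077 -0.0079 -0.0078 -0.0082
 -0.0078 -0.0075 -0.008  -0.008  -0.0078 -0.0078 -0.008  -0.0078 -0.0079
 -0.0079 -0.008 ]
```

Call:
{"op": "drive_tool", "data": {
  "commands": [
    [0, 0, -0.005, 0, 0, 0],
    [0, 0, -0.015, 0, 0, 0],
    [0, 0, -0.03, 0, 0, 0],
    [0, 0, -0.05, 0, 0, 0],
    [0, 0, -0.075, 0, 0, 0],
    [0, 0, -0.1, 0, 0, 0],
    [-0.05, 0, -0.1, 0, 0, 0],
    [-0.1, 0, -0.1, 0, 0, 0],
    [-0.14, 0, -0.1, 0, 0, 0],
    [-0.18, 0, -0.1, 0, 0, 0],
    [-0.18, 0, -0.1, 0, 0, 0],
    [-0.18, 0, -0.1, 0, 0, 0]
  ]
}}

```text
time: 32.7
tool_pos: [447.2, 182.4, 284.9]
eef_rot: [0.998, -0.068, 0.001, -0.001]
ft_force: [-0.2, -0.7, 0.5]
gripper_width: 0.397
```

```bash
python3 watch.py 30;python3 look.py e3 170 130 140 110 210;python3 zs.py e3
```

```text
stops raw -0.14115026018048746 0.1365029740001677 mid -0.00232364309015988
34.2 tilt (centred) [-0.0085 -0.0084 -0.0083 -0.0081 -0.0081 -0.0082 -0.0083 -0.0083 -0.0082
 -0.0083 -0.0082 -0.0084 -0.0082 -0.0081 -0.0082 -0.0084 -0.0086 -0.0086
 -0.0081 -0.0083 -0.0084 -0.0084 -0.0083 -0.0083 -0.0085 -0.0082 -0.0083
 -0.0083 -0.0081 -0.0082]
34.2 [447.2 182.  283.6] [-180.     0.    -7.9] F [-0.08 -0.18  0.05] T [0.01  0.012 0.008] w 34.1
F2 [-0.77  0.53  0.06]
```

View pics/z_e3.png

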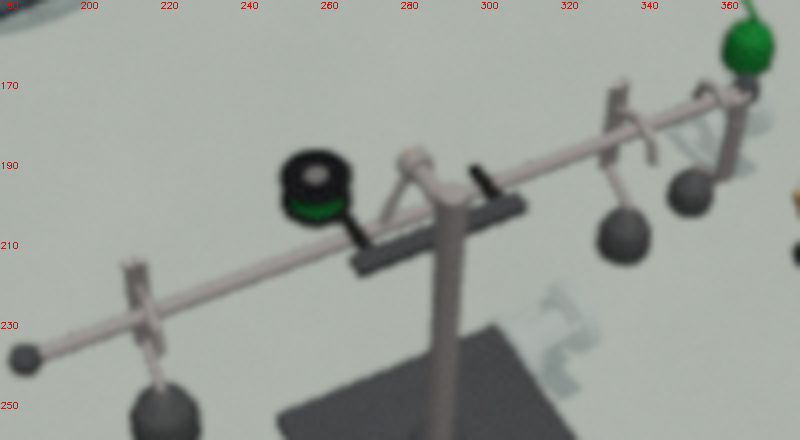

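View pics/top_e3.png

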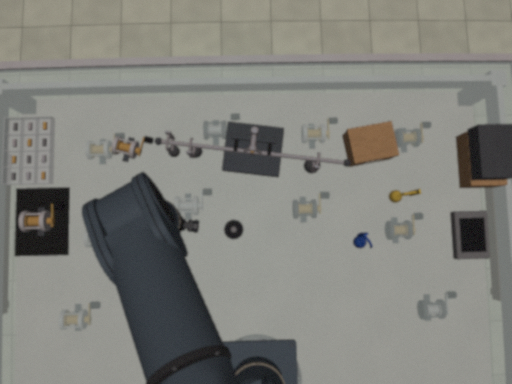

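```bash
python3 - <<'E'
import cv2,numpy as np
t=cv2.imread("pics/top_e3.png");s=cv2.imread("pics/scene_e3.png")
def c(i,x,y,w,h,f):
    a=cv2.resize(i[y:y+h,x:x+w],None,fx=f,fy=f,interpolation=cv2.INTER_CUBIC)
    for k in range(0,w,5): cv2.putText(a,str(x+k),(k*f,8),0,.3,(0,0,255))
    for k in range(0,h,5): cv2.putText(a,str(y+k),(0,k*f+8),0,.3,(0,0,255))
    return a
cv2.imwrite("pics/e3b.png",np.hstack([c(t,145,125,25,30,10),c(t,335,150,25,30,10),c(s,350,160,25,30,10)]))
E
```

```text
(no output)
```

View pics/e3b.png

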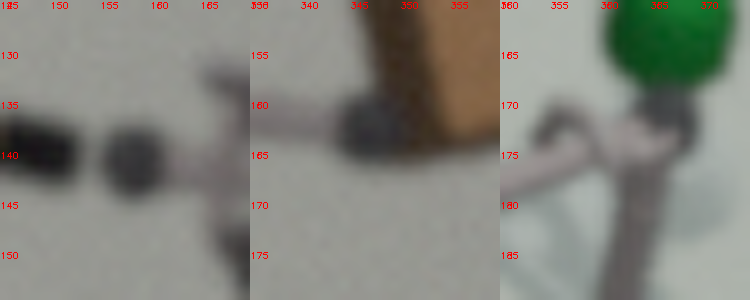

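```bash
python3 - <<'E'
from bar import *
l=tri(("scene",366.2,171.6),("top",157.7,140.7));r=tri(("scene",186,239.75),("top",346.5,162.5));print(l,r)
d=l[0]-r[0];print("tri tilt",np.arctan2(d[2],np.hypot(*d[:2])),np.linalg.norm(d))
s0=[("scene",1,361.5,181.8),("scene",-1,182.43,231.33),("top",1,163.6,143.8),("top",-1,351,160.5)]
s1=[("scene",1,368.3,161.5),("scene",-1,191.74,247.75),("top",1,154.5,137.5)]
s2=[("scene",1,366.2,171.6),("scene",-1,186,239.75),("top",1,157.7,140.7),("top",-1,346.5,162.5)]
for E in(240,244):
    q,rr=fitbar([s0,s1,s2],E);print(E,q.round(4),rr)
E
```

```text
(array([658.23339287, 238.2715435 , 191.18049306]), [0.4, 0.4]) (array([ 591.78886576, -236.94028988,  195.53241033]), [0.2, 0.2])
tri tilt -0.00906937248366971 479.85424969535603
240 [ 6.255522e+02  2.046000e-01 -1.366000e-01  1.949883e+02 -1.450000e-01
  1.261000e-01 -8.300000e-03] [ 0.2 -0.6 -0.5 -0.3  0.  -0.1  0.4 -0.6  1.3 -0.3 -0.8 -0.6 -0.8  0.1
  0.1 -0.5 -0.4  0.1  0.2 -0.   0.4 -0.5 -1. ]
244 [ 6.25676e+02  1.65440e+00 -1.32200e-01  1.94226e+02 -1.56900e-01
  1.11500e-01 -1.91000e-02] [ 1.1 -0.3 -1.7 -0.4 -1.4  0.4  1.8 -1.1  2.4 -0.1 -2.3 -0.2 -2.6  0.7
  1.2 -0.4 -1.6  0.4 -1.5  0.5  1.8 -0.9 -1.8]
```

```bash
python3 -c "
from plant import finish_job
print(finish_job())"
```

```text
the job is handed in; nothing more can be done
None
```

Both weights are hung and the bar stays level by itself. I handed the job in at about 34 s, with the gripper well clear of everything.

- **Large weight:** I hung the grey one first, by its hook on the right arm. It sits about 160 mm out by the arm's position; the pictures gave 167 mm, but they also read the small weight about 9 mm too far out. I lowered it with the bar down to the right stop and let go when the wrist force was about 0 N.
- **Medium weight:** I then hooked the grey one on the left arm and took the bar down to level. I slid it from about 120 to 157 mm out, inside the small weight, until the averaged wrist force fitted balance, then let go.

**Last checks**
- **Level:** With the arm away, the bar stood still for 1.5 s. The tilt read about -0.008 rad from the camera fit and about 0 from the midpoint between the two stops. These disagree by about 0.01 rad, within the calibration error, so the left end may be up to 2 mm low.
- **Force readings:** Wrist-force noise was about 0.5 N per reading, so I placed the medium weight from averages. The sideways force changed sign with millimetre moves as the hook centred on the bar.
- **Surroundings:** The last pictures showed the reel, carton and spool in place. The green, blue and yellow look-alikes were not reached for; blue and yellow show in place, and green was last seen in place, partly out of view at the end.

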